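# Reload the bench dryer, clip its lid down and switch it back on

## Task

The bench dryer has been left running with its lid off. Flip its toggle switch off (lever over to the front), and while it is off move every dried ceramic boat from the chamber to the white cooling tile (flat, open side up) and set all the waiting boats from the glass plate open side up, flat on the chamber floor. Then put the lid on the chamber and press it down until it has clicked home level all round, and only then flip the switch back on (lever over to the back); leave the other things on the bench where they are.

Things in the scene. Friction and masses are not known exactly. Their poses are not given: they have to be found in the camera images.
- dryer: Fixed bench dryer, grey plinth 150 (x) by 265 (y, from -165 to +100), top at z = 22, carrying an open steel chamber and, on its ledge at the right, the toggle switch. Origin on the bench under the chamber's middle; z up, x to its back (away from the robot at yaw 0), y to its left.
- chamber_floor (a point): Middle of the chamber's flat floor, 44 above the dryer's origin, axes as the dryer's. Inside 98 (x) by 160 (y) and 18 deep, no dividers: three boats fit lengthwise along x at y = -46, 0, +46.
- chamber_rim (a point): Middle of the chamber's mouth at rim height, 62 above the dryer's origin. Outer size 106 (x) by 168 (y), walls 4 thick. In each long wall (x = -53, +53) two spring ball catches at y = -50, +50 stand 5 out of the outer face, 14 below the rim.
- switch (a joint): Dryer toggle lever, rad: 0 = off (leaning 0.4 rad to the dryer's front, -x), 0.8 = on (leaning 0.4 rad to its back, +x), 0.4 upright. Starts on. Its axis is the dryer's y at x = 0, y = -130, z = 30. Top-heavy over-centre action: about 1.5 N at the tip moves it, and past upright it snaps to the other stop.
- switch_tip (a point): Tip of the toggle lever: a black round bat handle 10 in diameter, its tip point 46 from the lever's axis (highest about 80 above the bench when upright).
- lid_grip (a point): Centre of the black handle bar of the loose aluminium lid (0.2 kg). Bar 12 wide (lid's x), 90 long (y), 12 high, 26 above the plate, free below. Set on loosely, the lid rests on the ball catches about 12 too high; pressed in the middle with about 10 N it clicks over them until its plate rests on the rim: this point is then 92 above the dryer's origin, z up.
- lid: The same lid: plate 122 (x) by 181 (y), 4 thick, with a skirt 22.5 deep all round; origin at the centre of the skirt's lower edge, 52.5 below the bar's centre. The skirt goes outside the chamber walls with 3.5 clearance along y and 2 along x, long side along the chamber's long side (y along y), either way round.
- cooling_tile: Fixed white ceramic tile lying on a 4 mm glass plate on the bench, 190 (x) by 100 (y) by 8 high; origin at the centre of its underside, z up.
- dried_1_mid (a point): Centre (half-way up) of dried boat 1, which starts in the dryer chamber (may be absent): unglazed ceramic combustion boat, a narrow trough 83 long (its x axis), 21 wide (y) and 12 high, open side up (z up), 20 g, taken across its width.
- dried_2_mid (a point): Centre (half-way up) of dried boat 2, which starts in the dryer chamber (may be absent): unglazed ceramic combustion boat, a narrow trough 83 long (its x axis), 21 wide (y) and 12 high, open side up (z up), 20 g, taken across its width.
- dried_3_mid (a point): Centre (half-way up) of dried boat 3, which starts in the dryer chamber (may be absent): unglazed ceramic combustion boat, a narrow trough 83 long (its x axis), 21 wide (y) and 12 high, open side up (z up), 20 g, taken across its width.
- boat_1_mid (a point): Centre (half-way up) of waiting boat 1, which starts on the glass plate (top 4 above the bench) left of the dryer (may be absent): unglazed ceramic combustion boat, a narrow trough 83 long (its x axis), 21 wide (y) and 12 high, open side up (z up), 20 g, taken across its width.
- boat_2_mid (a point): Centre (half-way up) of waiting boat 2, which starts on the glass plate (top 4 above the bench) left of the dryer (may be absent): unglazed ceramic combustion boat, a narrow trough 83 long (its x axis), 21 wide (y) and 12 high, open side up (z up), 20 g, taken across its width.
- boat_3_mid (a point): Centre (half-way up) of waiting boat 3, which starts on the glass plate (top 4 above the bench) left of the dryer (may be absent): unglazed ceramic combustion boat, a narrow trough 83 long (its x axis), 21 wide (y) and 12 high, open side up (z up), 20 g, taken across its width.
- tape_reel: Bystander: reel of tape lying flat, 52 across, 15 high; origin at its underside.
- marker: Bystander: felt marker lying on the bench near the front edge, 124 long, 12 thick.
- salve_jar: Bystander: low glass jar with metal lid, 87 across, 57 high; origin at its underside.

How it is judged (in metres and radians):
On the way, in this order (a step that is already met when the one before it is completed fails the run):
1. the toggle switch is off (value of joint switch below 0.12 rad), for 0.2 s.
2. with the switch off, every dried boat lies on the tile and every waiting boat in the chamber (value of joint switch below 0.12 rad and x of boat_1_mid in the frame of dryer between -0.03 and 0.03 m and y of boat_1_mid in the frame of dryer between -0.076 and 0.076 m and z of boat_1_mid in the frame of dryer between 0.046 and 0.054 m and angle between each of boat_1_mid, boat_2_mid, boat_3_mid, dried_1_mid, dried_2_mid, dried_3_mid's own z axis and vertical below 0.12 rad and x of boat_2_mid in the frame of dryer between -0.03 and 0.03 m and y of boat_2_mid in the frame of dryer between -0.076 and 0.076 m and z of boat_2_mid in the frame of dryer between 0.046 and 0.054 m and x of boat_3_mid in the frame of dryer between -0.03 and 0.03 m and y of boat_3_mid in the frame of dryer between -0.076 and 0.076 m and z of boat_3_mid in the frame of dryer between 0.046 and 0.054 m and x of dried_1_mid in the frame of cooling_tile between -0.085 and 0.085 m and y of dried_1_mid in the frame of cooling_tile between -0.04 and 0.04 m and z of dried_1_mid in the frame of cooling_tile between 0.01 and 0.018 m and x of dried_2_mid in the frame of cooling_tile between -0.085 and 0.085 m and y of dried_2_mid in the frame of cooling_tile between -0.04 and 0.04 m and z of dried_2_mid in the frame of cooling_tile between 0.01 and 0.018 m and x of dried_3_mid in the frame of cooling_tile between -0.085 and 0.085 m and y of dried_3_mid in the frame of cooling_tile between -0.04 and 0.04 m and z of dried_3_mid in the frame of cooling_tile between 0.01 and 0.018 m), for 0.2 s.
3. with the switch still off, the lid is pressed home, level (all of step 2 and z of lid_grip in the frame of dryer between 0.089 and 0.095 m and horizontal distance between lid_grip and dryer below 0.008 m and angle between lid_grip's own z axis and vertical below 0.03 rad), for 0.2 s.
4. the switch is on again (value of joint switch above 0.68 rad), for 0.2 s.
At the end, for the whole second after the job is handed in: Switch on (over 0.68 rad); lid seated (handle 89 to 95 mm above the dryer's origin, within 8 mm of its middle, tilt under 0.03 rad); every waiting boat upright (tilt under 0.12) on the chamber floor; dried boats upright on the tile, centres within 85 by 40 mm of its middle; lid at rest (value of joint switch above 0.68 rad and x of boat_1_mid in the frame of dryer between -0.03 and 0.03 m and y of boat_1_mid in the frame of dryer between -0.076 and 0.076 m and z of boat_1_mid in the frame of dryer between 0.046 and 0.054 m and angle between each of boat_1_mid, boat_2_mid, boat_3_mid, dried_1_mid, dried_2_mid, dried_3_mid's own z axis and vertical below 0.12 rad and x of boat_2_mid in the frame of dryer between -0.03 and 0.03 m and y of boat_2_mid in the frame of dryer between -0.076 and 0.076 m and z of boat_2_mid in the frame of dryer between 0.046 and 0.054 m and x of boat_3_mid in the frame of dryer between -0.03 and 0.03 m and y of boat_3_mid in the frame of dryer between -0.076 and 0.076 m and z of boat_3_mid in the frame of dryer between 0.046 and 0.054 m and x of dried_1_mid in the frame of cooling_tile between -0.085 and 0.085 m and y of dried_1_mid in the frame of cooling_tile between -0.04 and 0.04 m and z of dried_1_mid in the frame of cooling_tile between 0.01 and 0.018 m and x of dried_2_mid in the frame of cooling_tile between -0.085 and 0.085 m and y of dried_2_mid in the frame of cooling_tile between -0.04 and 0.04 m and z of dried_2_mid in the frame of cooling_tile between 0.01 and 0.018 m and x of dried_3_mid in the frame of cooling_tile between -0.085 and 0.085 m and y of dried_3_mid in the frame of cooling_tile between -0.04 and 0.04 m and z of dried_3_mid in the frame of cooling_tile between 0.01 and 0.018 m and z of lid_grip in the frame of dryer between 0.089 and 0.095 m and horizontal distance between lid_grip and dryer below 0.008 m and angle between lid_grip's own z axis and vertical below 0.03 rad and linear speed of lid below 0.01 m/s); the robot touches nothing.
It fails at once if the tape reel is pushed more than 3 cm away (distance of tape_reel from where it was at the start of the episode above 0.03 m).
It fails at once if the marker is pushed more than 3 cm away (distance of marker from where it was at the start of the episode above 0.03 m).
It fails at once if the salve jar is pushed more than 3 cm away (distance of salve_jar from where it was at the start of the episode above 0.03 m).
Of dried_1, dried_2, dried_3 only 2 to 3 are there at a start; the rules pass over those that are not, and their reading is None.
Of boat_1, boat_2, boat_3 only 2 to 3 are there at a start; the rules pass over those that are not, and their reading is None.
At some moment in a run one of boat_1, boat_2, boat_3, lid may be knocked a few centimetres aside while the robot is not near it.
Once in a run the grip may slacken for a moment while it holds something.
It also fails if it takes over 210 s, if anything falls off the work surface, if the arm or the gripper's body presses on something with over 40 N, if the wrist force passes 120 N, or if a joint passes its speed limit or range.

## Robot

A 6-joint arm with a two-finger parallel gripper is mounted at the origin on a cart in front of the work surface, level with it; the furniture and walls round the work are solid. World frame = base frame: x ahead of the robot, y to its left, z up, the work surface at z = 0. Lengths are in mm, angles in rad, forces in N, time in s.
With the tool pointing down it reaches from about 400 to 925 mm from the base axis. Payload 3.4 kg.
Tool frame: the origin (TCP) lies at the very end of the fingers, on their centre line; the grasp point (between the pads) lies 19 mm behind it (ctrl.grip_point_offset is the distance from the TCP to the grasp point, in mm); z points along the fingers, y is the line along which they close (so a half turn about z gives the same grasp; the last joint's range is limited). The gripper opens to 85 mm and grips with 20 to 120 N. Pads are 22 mm wide; open, the fingers measure 114 mm over their backs; the gripper's body (76 mm by 85 mm) begins 54 mm behind the grasp point. The pads swing forward as they close: fully open they stand 13 mm farther back than shut.
Start: joints at [1.177, 0.307, 1.506, -0, 1.328, -0.073], TCP at [181.336, 545.663, 202.205] pointing down, gripper open.
Joint ranges: [-3.12, 3.12], [-1.05, 2.28], [0.14, 2.33], [-1.42, 4.57], [0.1, 2.73], [-2.68, 2.68]. Speed limits (rad/s): [2.57, 2.57, 3.14, 3.14, 3.14, 3.14].

## Interface

Orientations are given as a unit quaternion [w, x, y, z].
In Python, from rig import ctrl gives the robot as it stands.
- The arm moves only by the tool drive_tool, never from a script. Its argument "targets" is a list that holds one entry, the list of rows, each a list of 7 numbers: the shift along the tool's x, y, z in m, then the turn, a rotation vector about the tool's x, y, z in degrees, then the opening, from 0 (shut) to 1 (fully open). A call has 1 to 12 rows; each row is the pose to reach, as a shift and turn from the pose commanded when the call began, along the tool's axes at that moment; what a row does not reach only later rows make up. A row lasts 1/8 s, in which the tool goes at most 62.5 mm and 10.7 degrees, less where a joint would pass 70% of its speed; a pose out of reach is approached as far as the arm can. A call with a gripper value outside its range is refused whole. The fingers move at their own pace and stop on an object; "squeeze" is the grip in N (left out, the last holds). Time passes only in rows, so rows that repeat a pose let the fingers close. It gives the time, the measured TCP pose, the force, the opening and the grip force at its end, in the units of the state.
- ctrl.get_state(): the state, without advancing time (a new reading comes with each control period).
- ctrl.snapshot(name): name is "scene" or "top" or "wrist"; returns a dict with "color" (480x640x3 uint8, red, green, blue), "range_z" (480x640 float32, mm along the optical axis (not along the pixel's ray), 0 where there is no reading), "fov_y" (degrees; the focal length in pixels is half the picture's height over the tangent of half this angle, whatever the lens; pixels are square), "cx", "cy" (the principal point, pixels), "T" (4x4, takes a point from camera to world coordinates). Camera axes: x right, y down, z forward; pixel columns grow to the right and rows downward; lengths in mm; the calibration is good to about 2 mm. A picture is of the moment at which its call begins.
- ctrl.finish_job(): hands the job in; it is judged then, once.
Trained networks look in a picture, given as the dict that the camera call returned (one of the last four; its "shot" number tells which), for a name from the list of things; names that differ only in an ending like _2 or _b are one class to them, and where a whole thing is asked for, a point or a joint stands for the part that bears it (a point fixed in the world has none). Each returns a list of dicts, best first, with "conf" (0 to 1); they miss things now and then, are a little off and sometimes report something else, mostly with a low value. They report only what shows in the picture. A call takes as long as a camera call.
- ctrl.search_frame(picture, name): "xyz" ([x, y, z] in mm, in world coordinates, good to about 4 mm: the middle of the surface that is visible of it).
The state is a dict: "t": time; "joints": joint angles; "qd": joint speeds; "joint_efforts": joint torques, N m; "ee_pos": TCP position; "ee_rot": TCP orientation; "force": force on the tool from outside, world axes, zero at the start; "wrist_torque": the same for the moment, N m; "width": finger opening in mm; "grip_force": force on a finger pad.
Only numpy, scipy, OpenCV 4.12 (cv2) and the standard library are available. Lean on these libraries where they do the work, as an engineer would, in place of code of your own. Each camera call takes 0.05 s, during which the arm holds its last target. There are 200 camera calls.

## Working session

There is one attempt and no reset: what is moved stays moved. The work goes in short steps, Python scripts to look and compute and a tool call to move; the robot and the scene stay as the last step left them, time stands still between calls to the robot, and variables do not carry over. Pictures are saved under pics/ and viewed, at most 14 in all, crops included, and the job is handed in when it is done.

Besides the shell and the picture viewer there is one more tool, called after "Request:" by a JSON object that holds its "api" and its "payload". drive_tool: Moves the arm, as the interface text tells. Its arguments: {"type":"object","properties":{"targets":{"type":"array"},"squeeze":{"type":"number"}},"required":["targets"]}

```bash
ls; mkdir -p pics; cat > h.py <<'E'
from rig import ctrl
import numpy as np, cv2
from scipy.spatial.transform import Rotation as R
def K(p):
    f=240/np.tan(np.radians(p["fov_y"])/2); return f
def cloud(p):
    z=p["range_z"].astype(float); f=K(p); v,u=np.mgrid[0:480,0:640]
    P=np.stack([(u-p["cx"])/f*z,(v-p["cy"])/f*z,z,np.ones_like(z)],-1)
    W=(P@np.array(p["T"]).T)[...,:3]; W[z<=0]=np.nan; return W
def save(p,n): cv2.imwrite("pics/"+n,cv2.cvtColor(p["color"],cv2.COLOR_RGB2BGR))
def st():
    s=ctrl.get_state(); print("t",round(s["t"],2),"pos",np.round(s["ee_pos"],1),"rot",np.round(s["ee_rot"],4),"w",round(s["width"],1)); return s
def rot(s):
    q=s["ee_rot"]; return R.from_quat([q[1],q[2],q[3],q[0]])
E
python3 - <<'E'
from h import *
s=st(); print(rot(s).as_matrix().round(3))
for c in ["top","scene"]:
    p=ctrl.snapshot(c); save(p,c+"0.png"); print(c,np.array(p["T"]).round(2).tolist(),p["fov_y"])
    for n in ["dryer","switch_tip","lid_grip","cooling_tile","dried_1_mid","boat_1_mid","tape_reel","marker","salve_jar"]:
        print(n,[(np.round(d["xyz"]).tolist(),round(d["conf"],2)) for d in ctrl.search_frame(p,n)])
E
```

```text
pics
t 0.0 pos [181.  544.9 201.3] rot [-2.000e-04  1.597e-01  9.872e-01 -1.000e-03] w 85.3
[[-0.949  0.315 -0.001]
 [ 0.315  0.949 -0.002]
 [ 0.    -0.002 -1.   ]]
top [[0.02, -0.99, 0.12, 416.67], [-1.0, -0.02, -0.03, 71.92], [0.03, -0.12, -0.99, 1122.0], [0.0, 0.0, 0.0, 1.0]] 53.166435376265554
dryer [([509.0, -38.0, 26.0], 0.58)]
switch_tip [([519.0, -131.0, 67.0], 0.54), ([512.0, -50.0, 47.0], 0.38)]
lid_grip [([504.0, -304.0, 27.0], 0.75)]
cooling_tile [([542.0, 426.0, 13.0], 0.91), ([378.0, 208.0, 20.0], 0.16)]
dried_1_mid [([515.0, -53.0, 48.0], 0.69)]
boat_1_mid []
tape_reel [([378.0, 210.0, 17.0], 0.77), ([509.0, -38.0, 25.0], 0.29)]
marker [([362.0, 68.0, 7.0], 0.61)]
salve_jar [([700.0, -302.0, 63.0], 0.64), ([512.0, -39.0, 22.0], 0.62)]
scene [[-0.74, -0.51, 0.44, 99.04], [-0.67, 0.58, -0.47, 544.02], [-0.02, -0.64, -0.77, 857.85], [0.0, 0.0, 0.0, 1.0]] 53.410127517754056
dryer [([544.0, -35.0, 43.0], 0.76)]
switch_tip [([519.0, -136.0, 64.0], 0.45)]
lid_grip [([499.0, -293.0, 25.0], 0.58)]
cooling_tile [([632.0, 401.0, 11.0], 0.68), ([544.0, -39.0, 40.0], 0.59)]
dried_1_mid [([514.0, -130.0, 59.0], 0.73), ([518.0, -54.0, 49.0], 0.59)]
boat_1_mid [([530.0, -9.0, 42.0], 0.41)]
tape_reel []
marker [([517.0, -59.0, 46.0], 0.43)]
salve_jar [([686.0, -287.0, 54.0], 0.61)]
```

View pics/top0.png

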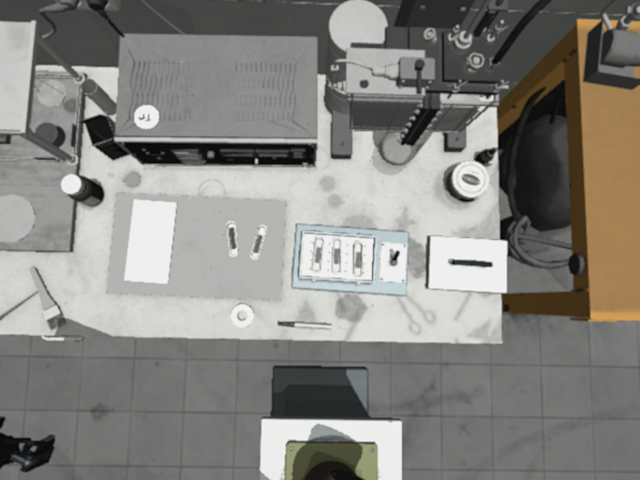

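View pics/scene0.png

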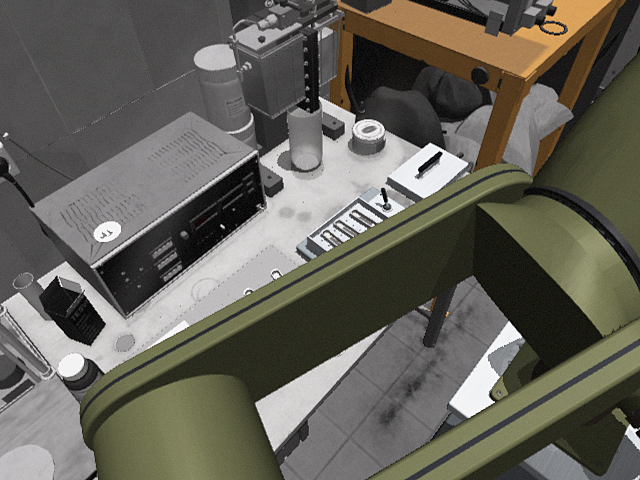

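```bash
cat >> h.py <<'E'
def rect(W,mask):
    # largest component of mask -> min area rect in world xy
    n,l,sta,_=cv2.connectedComponentsWithStats(mask.astype(np.uint8))
    out=[]
    for i in range(1,n):
        if sta[i,4]<25: continue
        P=W[l==i]; r=cv2.minAreaRect(P[:,:2].astype(np.float32))
        c,(a,b),g=r
        if a<b: a,b,g=b,a,g+90
        g=(g+90)%180-90
        out.append((np.round(c,1).tolist(),round(a,1),round(b,1),"longaxis_deg",round(g,1),"z",round(float(np.median(P[:,2])),1),"n",int(sta[i,4])))
    return sorted(out,key=lambda o:-o[-1])
E
python3 - <<'E'
from h import *
p=ctrl.snapshot("top"); W=cloud(p); x,y,z=W[...,0],W[...,1],W[...,2]
box=lambda a,b,c,d:(x>a)&(x<b)&(y>c)&(y<d)
D=box(400,640,-210,100)
print("plinth",rect(W,D&(z>14))[:2])
print("rim",rect(W,D&(z>55))[:4])
print("lid",rect(W,box(400,620,-420,-180)&(z>15))[:2])
print("bar",rect(W,box(400,620,-420,-180)&(z>43))[:2], np.nanmax(z[box(400,620,-420,-180)]))
print("tile",rect(W,box(400,700,300,520)&(z>8))[:2])
print("boats",rect(W,box(420,700,80,300)&(z>9))[:4])
for u,v in [(318,255),(337,255),(358,258),(308,255),(327,255)]: print(u,v,W[v,u].round(1))
for b in ["dryer","lid"]: pass
print("jar",rect(W,box(620,780,-400,-230)&(z>25))[:2])
E
```

```text
plinth [([514.0, -36.4], 265.4, 150.4, 'longaxis_deg', 87.4, 'z', 33.8, 'n', 7341)]
rim [([515.4, -3.7], 168.0, 108.1, 'longaxis_deg', 87.5, 'z', 61.6, 'n', 462), ([523.0, -133.7], 16.5, 9.0, 'longaxis_deg', -6.3, 'z', 69.1, 'n', 35)]
lid [([508.8, -308.3], 183.5, 122.5, 'longaxis_deg', 87.5, 'z', 26.2, 'n', 4118)]
bar [([508.9, -307.1], 89.4, 12.6, 'longaxis_deg', 87.8, 'z', 57.7, 'n', 224)] 62.216389225731064
tile [([547.2, 426.8], 195.5, 103.3, 'longaxis_deg', -3.5, 'z', 12.5, 'n', 3532)]
boats [([520.4, 89.4], 148.8, 18.6, 'longaxis_deg', 0.0, 'z', 21.8, 'n', 455), ([556.4, 238.9], 81.0, 20.8, 'longaxis_deg', 8.0, 'z', 14.6, 'n', 154), ([550.3, 178.4], 82.4, 21.1, 'longaxis_deg', -13.7, 'z', 15.4, 'n', 131)]
318 255 [518.2  40.9  47.2]
337 255 [519.5  -2.1  44.2]
358 258 [513.6 -49.5  46.6]
308 255 [518.   63.4  44.6]
327 255 [518.7  20.6  47.1]
jar [([703.5, -306.1], 86.8, 86.3, 'longaxis_deg', -51.2, 'z', 55.6, 'n', 1239), ([759.7, -351.3], 38.3, 23.4, 'longaxis_deg', 44.3, 'z', 44.8, 'n', 206)]
```

```bash
python3 - <<'E'
from h import *
p=ctrl.snapshot("wrist"); save(p,"w0.png"); s=st()
T=np.array(p["T"]); Rt=rot(s).as_matrix()
print("cam in tool",(Rt.T@(T[:3,3]-s["ee_pos"])).round(1),(Rt.T@T[:3,:3]).round(2).tolist(),p["fov_y"])
p=ctrl.snapshot("top"); im=cv2.resize(p["color"][190:310,100:520],None,fx=1.9*1,fy=1.9,interpolation=cv2.INTER_CUBIC)
cv2.imwrite("pics/topc.png",cv2.cvtColor(im,cv2.COLOR_RGB2BGR))
E
```

```text
t 1.1 pos [181.3 545.7 202.2] rot [-0.      0.1597  0.9872  0.    ] w 85.4
cam in tool [  79.9    0.5 -173.4] [[-0.0, -0.95, -0.31], [1.0, -0.0, -0.0], [0.0, -0.31, 0.95]] 68.46039040228835
```

Request:
{"api": "drive_tool", "payload": {"targets": [[[-0.04,-0.036,0,0,0,-2,0],[-0.09,-0.081,0,0,0,-6,0],[-0.135,-0.122,0,0,0,-10,0],[-0.18,-0.163,0,0,0,-14,0],[-0.225,-0.203,0,0,0,-15.9,0],[-0.27,-0.244,0,0,0,-15.9,0],[-0.315,-0.285,0,0,0,-15.9,0],[-0.36,-0.325,0,0,0,-15.9,0],[-0.405,-0.366,0,0,0,-15.9,0],[-0.45,-0.407,0,0,0,-15.9,0],[-0.495,-0.447,0,0,0,-15.9,0],[-0.53,-0.479,0,0,0,-15.9,0]]]}}

```text
t: 2.65
ee_pos: [534.5, -78.5, 202.4]
ee_rot: [0.0, 0.022, 1.0, -0.0]
force: [0.4, 0.2, -0.6]
width: -0.1
grip_force: 0.0
```

```bash
cat >> h.py <<'E'
O=np.array([515.4,-3.8,0]); YAW=-2.5
def D2W(d): return O+R.from_euler("z",YAW,degrees=True).apply(d)
def W2D(w): return R.from_euler("z",YAW,degrees=True).inv().apply(np.asarray(w)-O)
def go(w,yaw=None):
    """tool shift (m) and turn (deg) to reach world point w with tool y at world angle yaw"""
    s=st(); Rt=rot(s); d=Rt.inv().apply(np.asarray(w)-s["ee_pos"])/1000
    tv=np.zeros(3)
    if yaw is not None:
        a=np.radians(yaw); ty=np.array([np.cos(a),np.sin(a),0]); tz=np.array([0,0,-1.]); M=np.stack([np.cross(ty,tz),ty,tz],1)
        tv=np.degrees((Rt.inv()*R.from_matrix(M)).as_rotvec())
    print("shift",d.round(4),"turn",tv.round(2)); return d
E
python3 -c "
from h import *
go(D2W([58,-130,202]),87.5)"
```

```text
t 2.65 pos [534.5 -78.5 202.4] rot [ 5.000e-04  2.240e-02  9.997e-01 -1.000e-04] w -0.1
shift [-0.0357 -0.0561  0.0004] turn [-0.01  0.06 -0.06]
```

Request:
{"api": "drive_tool", "payload": {"targets": [[[-0.036,-0.056,0,0,0,0,0],[-0.036,-0.056,0.03,0,0,0,0],[-0.036,-0.056,0.08,0,0,0,0],[-0.036,-0.056,0.13,0,0,0,0],[-0.036,-0.056,0.146,0,0,0,0],[-0.02,-0.056,0.146,0,0,0,0],[-0.005,-0.056,0.146,0,0,0,0],[0.007,-0.056,0.146,0,0,0,0],[0.018,-0.056,0.146,0,0,0,0],[0.024,-0.056,0.146,0,0,0,0],[0.024,-0.056,0.1,0,0,0,0],[0.024,-0.056,0.05,0,0,0,0]]]}}

```text
t: 4.15
ee_pos: [506.1, -130.8, 152.7]
ee_rot: [-0.001, 0.022, 1.0, 0.0]
force: [0.7, 1.0, 0.2]
width: -0.3
grip_force: 0.0
```

Request:
{"api": "drive_tool", "payload": {"targets": [[[0.01,0.03,-0.02,0,0,0,0.4],[0.015,0.08,-0.06,0,0,0,0.4],[0.015,0.13,-0.07,0,0,0,0.4],[0.015,0.13,-0.07,0,0,0,0.4]]]}}

```text
t: 4.65
ee_pos: [498.3, 2.6, 223.9]
ee_rot: [0.002, 0.019, 1.0, 0.0]
force: [-0.5, -0.6, -0.3]
width: 34.2
grip_force: 0.0
```

```bash
cat >> h.py <<'E'
def drot(L):
    for c,a,b,_,g,_,z,_,n in L: print("  D",W2D([c[0],c[1],z]).round(1),a,b,"ang rel dryer",round(g-YAW,1),"n",n)
E
python3 - <<'E'
from h import *
s=st(); p=ctrl.snapshot("wrist"); save(p,"w1.png"); W=cloud(p); Dc=W2D(W.reshape(-1,3)).reshape(W.shape)
x,y,z=Dc[...,0],Dc[...,1],Dc[...,2]
inn=(abs(x)<47.5)&(abs(y)<78)
drot(rect(W,inn&(z>50))[:6])
print("rim"); drot(rect(W,(abs(x)<70)&(abs(y)<95)&(z>58.5)&(z<66))[:3])
print("plinth"); drot(rect(W,(abs(x)<100)&(abs(y+30)<150)&(z>15)&(z<120))[:1])
sw=(abs(x)<40)&(abs(y+130)<15)&(z>50)&(z<90); print("switch",np.nanmean(Dc[sw],0),sw.sum())
E
```

```text
t 4.65 pos [498.3   2.6 223.9] rot [1.900e-03 1.930e-02 9.998e-01 5.000e-04] w 34.2
  D [-21.8   5.9 329.8] 130.0 34.6 ang rel dryer 90.6 n 58233
  D [ -3.1 -45.2  57. ] 82.3 21.0 ang rel dryer 2.0 n 688
  D [ 1.7 45.5 57. ] 81.0 20.9 ang rel dryer -2.6 n 649
  D [ 1.8  3.5 57.1] 81.4 20.7 ang rel dryer 2.2 n 607
rim
  D [-0.8  0.8 63.3] 168.3 106.2 ang rel dryer 89.7 n 2596
plinth
  D [ -1.4 -31.2  45.3] 264.9 150.2 ang rel dryer 89.5 n 32054
switch [  10.26409276 -127.47759641   67.12448833] 282
```

View pics/w1.png

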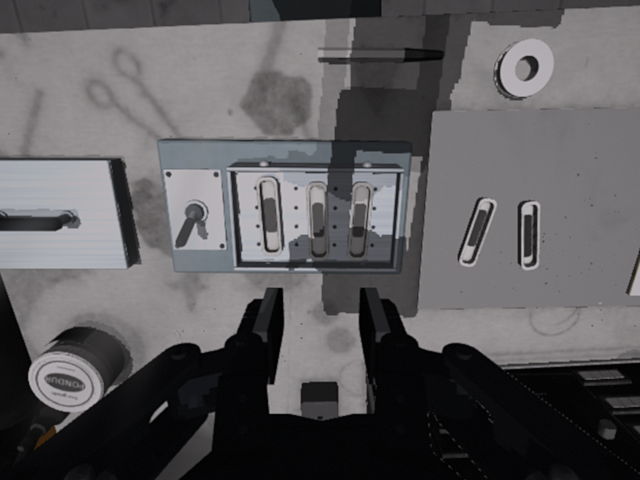

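```bash
sed -i 's/^O=.*/O=np.array([514.8,-3.4,0]); YAW=-2.7/' h.py; python3 -c "
from h import *
go(D2W([55,-130,150]),87.3)
go(D2W([55,-130,57]),87.3)"
```

```text
t 4.7 pos [497.8   0.9 223. ] rot [ 1.000e-03  1.990e-02  9.998e-01 -2.000e-04] w 34.1
shift [-0.0711 -0.134   0.0732] turn [-0.02  0.11  0.41]
t 4.7 pos [497.8   0.9 223. ] rot [ 1.000e-03  1.990e-02  9.998e-01 -2.000e-04] w 34.1
shift [-0.0709 -0.1339  0.1662] turn [-0.02  0.11  0.41]
```

Request:
{"api": "drive_tool", "payload": {"targets": [[[-0.03,-0.05,0.0,0,0,0,0],[-0.06,-0.1,0.0,0,0,0,0],[-0.071,-0.134,0.03,0,0,0,0],[-0.071,-0.134,0.08,0,0,0,0],[-0.071,-0.134,0.13,0,0,0,0],[-0.071,-0.134,0.166,0,0,0,0],[-0.071,-0.134,0.166,0,0,0,0],[-0.06,-0.134,0.166,0,0,0,0],[-0.05,-0.134,0.166,0,0,0,0],[-0.05,-0.134,0.166,0,0,0,0]]]}}

```text
t: 5.95
ee_pos: [541.0, -136.5, 57.7]
ee_rot: [0.001, 0.022, 1.0, -0.0]
force: [0.7, 0.4, 0.1]
width: -0.5
grip_force: 0.0
```

```bash
python3 - <<'E'
from h import *
s=st(); print(W2D(s["ee_pos"]))
p=ctrl.snapshot("wrist"); save(p,"w2.png")
E
```

```text
t 5.95 pos [ 541.  -136.5   57.7] rot [ 7.000e-04  2.180e-02  9.998e-01 -3.000e-04] w -0.5
[  32.47958989 -131.74003592   57.70699429]
```

View pics/w2.png

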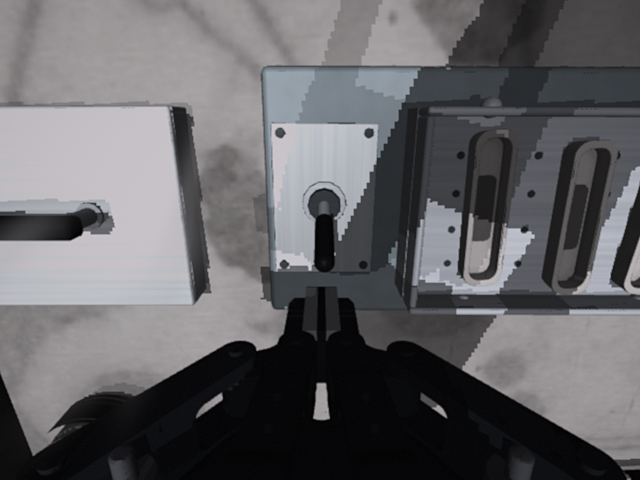

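Request:
{"api": "drive_tool", "payload": {"targets": [[[0.01,0,0,0,0,0,0],[0.02,0,0,0,0,0,0],[0.028,0,0,0,0,0,0],[0.034,0,0,0,0,0,0],[0.034,0,0,0,0,0,0],[0.034,0,0,0,0,0,0]]]}}

```text
t: 6.75
ee_pos: [508.1, -135.1, 56.3]
ee_rot: [0.0, 0.022, 1.0, -0.0]
force: [0.3, -0.5, -0.6]
width: 0.0
grip_force: 0.0
```

```bash
python3 - <<'E'
from h import *
s=st(); print(W2D(s["ee_pos"]),s["force"])
p=ctrl.snapshot("wrist"); save(p,"w3.png")
W=cloud(p);Dc=W2D(W.reshape(-1,3)).reshape(W.shape); x,y,z=Dc[...,0],Dc[...,1],Dc[...,2]
sw=(abs(x)<40)&(abs(y+130)<15)&(z>45)&(z<82); print("switch",np.nanmean(Dc[sw],0),sw.sum(), np.nanpercentile(x[sw],[2,50,98]))
E
```

```text
t 6.75 pos [ 508.1 -135.1   56.3] rot [ 3.000e-04  2.170e-02  9.998e-01 -1.000e-04] w 0.0
[  -0.48538772 -131.86017452   56.2725225 ] [ 0.29746859 -0.53471125 -0.6477244 ]
switch [   3.70566344 -129.66892642   51.59260782] 244 [1.09226643 3.68799873 6.57939246]
```

View pics/w3.png

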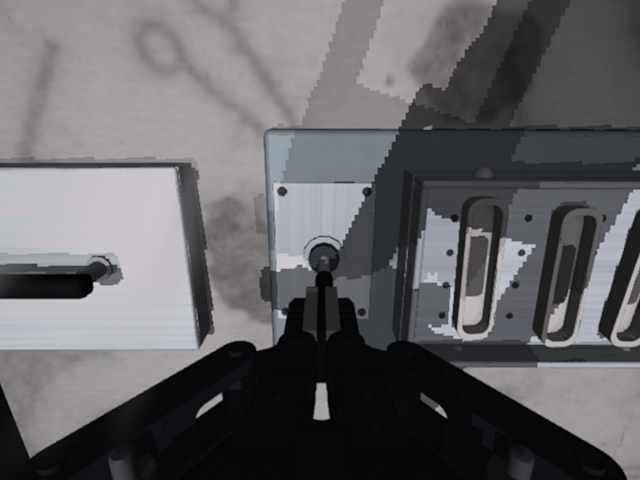

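```bash
python3 - <<'E'
from h import *
p=ctrl.snapshot("wrist")
W=cloud(p);Dc=W2D(W.reshape(-1,3)).reshape(W.shape)
for c in (300,312,322,332,345):
    print(c,[(v,Dc[v,c].round(0).tolist()) for v in range(250,345,10)])
p=ctrl.snapshot("scene"); im=cv2.resize(p["color"][150:260,320:480],None,fx=4,fy=4,interpolation=cv2.INTER_CUBIC)
cv2.imwrite("pics/s3.png",cv2.cvtColor(im,cv2.COLOR_RGB2BGR))
E
```

```text
300 [(250, [-4.0, -144.0, 26.0]), (260, [3.0, -145.0, 25.0]), (270, [10.0, -145.0, 25.0]), (280, [16.0, -145.0, 26.0]), (290, [24.0, -145.0, 25.0]), (300, [-7.0, -140.0, 96.0]), (310, [-7.0, -140.0, 104.0]), (320, [-7.0, -139.0, 111.0]), (330, [-8.0, -139.0, 119.0]), (340, [-14.0, -138.0, 134.0])]
312 [(250, [-6.0, -137.0, 32.0]), (260, [-0.0, -137.0, 34.0]), (270, [9.0, -137.0, 27.0]), (280, [17.0, -137.0, 25.0]), (290, [-11.0, -135.0, 94.0]), (300, [-11.0, -135.0, 102.0]), (310, [-12.0, -135.0, 111.0]), (320, [-11.0, -135.0, 118.0]), (330, [-12.0, -135.0, 125.0]), (340, [-13.0, -134.0, 132.0])]
322 [(250, [-7.0, -131.0, 34.0]), (260, [-2.0, -131.0, 37.0]), (270, [2.0, -131.0, 43.0]), (280, [3.0, -131.0, 53.0]), (290, [-12.0, -131.0, 95.0]), (300, [-11.0, -131.0, 103.0]), (310, [-11.0, -131.0, 111.0]), (320, [-11.0, -131.0, 118.0]), (330, [-12.0, -131.0, 125.0]), (340, [-8.0, -131.0, 126.0])]
332 [(250, [-7.0, -125.0, 34.0]), (260, [-1.0, -125.0, 34.0]), (270, [6.0, -125.0, 34.0]), (280, [5.0, -125.0, 50.0]), (290, [-11.0, -127.0, 94.0]), (300, [-11.0, -127.0, 103.0]), (310, [-11.0, -127.0, 111.0]), (320, [-11.0, -127.0, 118.0]), (330, [-12.0, -128.0, 125.0]), (340, [-12.0, -128.0, 131.0])]
345 [(250, [-4.0, -117.0, 27.0]), (260, [3.0, -116.0, 24.0]), (270, [10.0, -116.0, 25.0]), (280, [17.0, -116.0, 24.0]), (290, [25.0, -116.0, 23.0]), (300, [-8.0, -121.0, 96.0]), (310, [-8.0, -122.0, 104.0]), (320, [-7.0, -122.0, 111.0]), (330, [-7.0, -123.0, 118.0]), (340, [-14.0, -124.0, 134.0])]
```

View pics/s3.png

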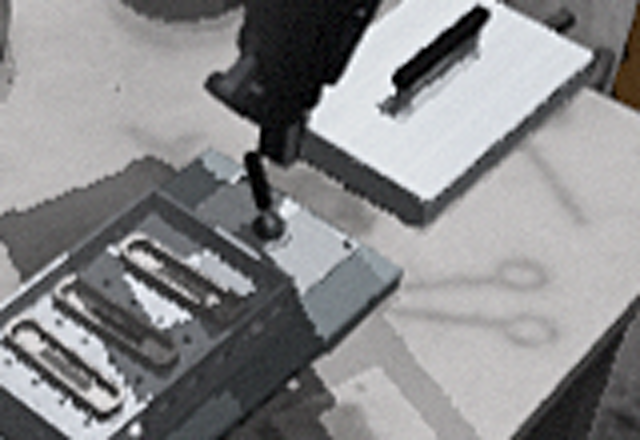

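Request:
{"api": "drive_tool", "payload": {"targets": [[[-0.03,0.002,0,0,0,0,0],[-0.055,0.002,0,0,0,0,0],[-0.055,0.002,0.01,0,0,0,0],[-0.055,0.002,0.02,0,0,0,0],[-0.055,0.002,0.024,0,0,0,0],[-0.055,0.002,0.024,0,0,0,0]]]}}

```text
t: 7.65
ee_pos: [561.3, -135.1, 31.5]
ee_rot: [-0.001, 0.022, 1.0, 0.0]
force: [-0.6, 0.3, -0.5]
width: -0.2
grip_force: 0.0
```

```bash
cat >> h.py <<'E'
def tips(p,s):
    "visible fingertip edge in tool frame"
    W=cloud(p); Tt=rot(s).inv().apply((W-s["ee_pos"]).reshape(-1,3)).reshape(W.shape)
    m=(abs(Tt[...,0])<25)&(abs(Tt[...,1])<60)&(Tt[...,2]>-80)&(Tt[...,2]<5)
    q=Tt[m]; print("tip n",m.sum(),"zmax pct",np.percentile(q[:,2],[50,90,99,100]).round(1), "x",np.percentile(q[:,0],[1,99]).round(1),"y",np.percentile(q[:,1],[1,99]).round(1))
    return Tt
E
python3 - <<'E'
from h import *
s=st(); print(W2D(s["ee_pos"]),s["force"]); p=ctrl.snapshot("wrist"); Tt=tips(p,s)
for c in (312,322,332): print([(v,Tt[v,c].round(0).tolist()) for v in range(270,310,4)])
E
```

```text
t 7.65 pos [ 561.3 -135.1   31.5] rot [-1.100e-03  2.170e-02  9.998e-01  3.000e-04] w -0.2
[  52.63287614 -129.35370476   31.50198051] [-0.56806064  0.34255933 -0.53803739]
tip n 8052 zmax pct [-57.5 -14.5   2.5   5. ] x [-8.5 24. ] y [-26.1  59.4]
[(270, [1.0, -5.0, 7.0]), (274, [-2.0, -5.0, 7.0]), (278, [-4.0, -5.0, 7.0]), (282, [-8.0, -5.0, 9.0]), (286, [-10.0, -5.0, 8.0]), (290, [11.0, -3.0, -38.0]), (294, [11.0, -3.0, -42.0]), (298, [11.0, -3.0, -45.0]), (302, [11.0, -3.0, -48.0]), (306, [11.0, -3.0, -52.0])]
[(270, [0.0, 1.0, 7.0]), (274, [-3.0, 1.0, 8.0]), (278, [-5.0, 1.0, 8.0]), (282, [-7.0, 1.0, 8.0]), (286, [-10.0, 1.0, 8.0]), (290, [11.0, 1.0, -38.0]), (294, [11.0, 1.0, -42.0]), (298, [11.0, 1.0, -45.0]), (302, [11.0, 1.0, -49.0]), (306, [11.0, 1.0, -51.0])]
[(270, [0.0, 7.0, 8.0]), (274, [-2.0, 7.0, 8.0]), (278, [-5.0, 7.0, 7.0]), (282, [-8.0, 7.0, 8.0]), (286, [-9.0, 7.0, 6.0]), (290, [11.0, 5.0, -39.0]), (294, [11.0, 5.0, -42.0]), (298, [11.0, 5.0, -45.0]), (302, [11.0, 5.0, -48.0]), (306, [11.0, 5.0, -51.0])]
```

Request:
{"api": "drive_tool", "payload": {"targets": [[[0,0,0.01,0,0,0,0],[0.01,0,0.01,0,0,0,0],[0.02,0,0.01,0,0,0,0],[0.03,0,0.01,0,0,0,0],[0.04,0,0.01,0,0,0,0],[0.048,0,0.01,0,0,0,0],[0.053,0,0.01,0,0,0,0],[0.053,0,0.01,0,0,0,0],[0.053,0,0.01,0,0,0,0]]]}}

```text
t: 8.82
ee_pos: [513.2, -133.8, 23.3]
ee_rot: [0.003, 0.022, 1.0, -0.001]
force: [5.2, 0.8, 1.5]
width: 0.4
grip_force: 2.6
```

```bash
cat >> h.py <<'E'
def sw(p):
    W=cloud(p); Dc=W2D(W.reshape(-1,3)).reshape(W.shape); x,y,z=Dc[...,0],Dc[...,1],Dc[...,2]
    m=(abs(x)<40)&(abs(y+130)<12)&(z>38)&(z<82); q=Dc[m]; print("switch n",m.sum(),"mean",q.mean(0).round(1),"top",q[q[:,2]>q[:,2].max()-6].mean(0).round(1))
E
python3 - <<'E'
from h import *
s=st(); print(W2D(s["ee_pos"]),s["force"],ctrl.grip_point_offset); p=ctrl.snapshot("wrist"); save(p,"w4.png"); sw(p)
E
```

```text
t 8.82 pos [ 513.2 -133.8   23.3] rot [ 3.300e-03  2.190e-02  9.998e-01 -6.000e-04] w 0.4
[   4.53679541 -130.2981224    23.30124496] [5.21590616 0.84841163 1.48611339] 18.700000000000003
switch n 2137 mean [  -8.6 -129.9   73.2] top [ -11.3 -129.9   78.5]
```

```bash
python3 -c "
from h import *
go(D2W([1.7,45.5,110]),YAW-2.5+90)"
```

```text
t 8.88 pos [ 513.2 -133.8   23.3] rot [ 3.300e-03  2.190e-02  9.998e-01 -6.000e-04] w 0.2
shift [ 0.0017  0.1757 -0.0869] turn [-0.05  0.38  2.69]
```

Request:
{"api": "drive_tool", "payload": {"targets": [[[-0.002,0,-0.03,0,0,0,0],[-0.004,0,-0.09,0,0,0,0],[-0.002,0.05,-0.11,0,0,0,0.2],[0.002,0.11,-0.11,0,0.3,2.7,0.4],[0.002,0.15,-0.1,0,0.3,2.7,0.4],[0.002,0.176,-0.087,0,0.3,2.7,0.4],[0.002,0.176,-0.087,0,0.3,2.7,0.4]]]}}

```text
t: 9.75
ee_pos: [513.6, 44.3, 108.2]
ee_rot: [-0.004, 0.044, 0.999, 0.0]
force: [0.7, -0.8, 0.4]
width: 34.1
grip_force: 0.0
```

```bash
cat >> h.py <<'E'
def boats(p,c,r=60,zlo=50,zhi=62):
    "boat rects (world) near world point c"
    W=cloud(p); m=(np.hypot(W[...,0]-c[0],W[...,1]-c[1])<r)&(W[...,2]>zlo)&(W[...,2]<zhi)
    L=[o for o in rect(W,m) if 60<o[1]<95 and 14<o[2]<30]
    for o in L: print("  boat",o)
    return L
E
python3 - <<'E'
from h import *
s=st(); print(s["force"]); p=ctrl.snapshot("wrist"); save(p,"w5.png"); sw(p)
Tt=tips(p,s)
for c in range(250,400,8):
    col=Tt[:,c,:]; m=(col[:,2]<-28)&(col[:,2]>-75)&(abs(col[:,0])<20)
    if m.any(): v=np.where(m)[0][0]; print(c,v,col[v].round(0))
boats(p,D2W([1.7,45.5,0]),48); go(s["ee_pos"],YAW-2.5+90)
E
```

```text
t 9.75 pos [513.6  44.3 108.2] rot [-0.0043  0.0436  0.999   0.    ] w 34.1
[ 0.70821466 -0.75656747  0.39621602]
switch n 799 mean [ -13.7 -126.3   64.3] top [ -18.9 -127.7   77.1]
tip n 6555 zmax pct [-64.9 -42.9 -34.6 -31.4] x [-10.2  13.6] y [-40.9  41.9]
250 303 [  7. -29. -42.]
258 299 [  7. -27. -38.]
266 290 [ 11. -23. -38.]
274 288 [ 12. -20. -37.]
282 288 [ 11. -16. -35.]
362 288 [ 11.  18. -36.]
370 288 [ 11.  22. -35.]
378 293 [ 11.  24. -41.]
386 299 [  7.  28. -38.]
394 304 [  7.  31. -42.]
  boat ([519.0, 41.5], 81.7, 20.6, 'longaxis_deg', -4.8, 'z', 57.0, 'n', 1330)
t 9.8 pos [514.3  43.2 108.7] rot [-3.60e-03  4.41e-02  9.99e-01 -3.00e-04] w 34.0
shift [0.0008 0.0011 0.0005] turn [-0.05 -0.41  0.14]
```

```bash
python3 -c "
from h import *
go([518.5,41.7,12],85.2)"
```

```text
t 9.8 pos [514.3  43.2 108.7] rot [-3.60e-03  4.41e-02  9.99e-01 -3.00e-04] w 34.0
shift [-0.0051 -0.0011  0.0967] turn [-0.05 -0.41 -0.26]
```

Request:
{"api": "drive_tool", "payload": {"targets": [[[-0.005,-0.001,0.03,0,0,0,0.4],[-0.005,-0.001,0.06,0,0,0,0.4],[-0.005,-0.001,0.08,0,0,0,0.4],[-0.005,-0.001,0.09,0,0,0,0.4],[-0.005,-0.001,0.096,0,0,0,0.4],[-0.005,-0.001,0.096,0,0,0,0.4]]]}}

```text
t: 10.55
ee_pos: [520.6, 40.9, 14.2]
ee_rot: [-0.002, 0.045, 0.999, -0.0]
force: [-0.2, -0.6, -0.4]
width: 34.4
grip_force: 0.0
```

Request:
{"api": "drive_tool", "payload": {"targets": [[[0,0,0,0,0,0,0.1],[0,0,0,0,0,0,0.1],[0,0,0,0,0,0,0.1],[0,0,0,0,0,0,0.1]]], "squeeze": 30}}

```text
t: 11.05
ee_pos: [521.7, 41.1, 15.2]
ee_rot: [-0.0, 0.045, 0.999, 0.0]
force: [-0.9, -0.1, 9.4]
width: 19.3
grip_force: 31.6
```

Request:
{"api": "drive_tool", "payload": {"targets": [[[0,0,-0.01,0,0,0,0.1],[0,0,-0.03,0,0,0,0.1],[0,0,-0.06,0,0,0,0.1],[0,0,-0.09,0,0,0,0.1],[0,0,-0.1,0,0,0,0.1]]]}}

```text
t: 11.68
ee_pos: [521.9, 41.3, 115.5]
ee_rot: [-0.0, 0.045, 0.999, 0.0]
force: [0.6, -0.3, 0.1]
width: 19.0
grip_force: 29.3
```

```bash
python3 - <<'E'
from h import *
s=st(); p=ctrl.snapshot("wrist"); save(p,"w6.png"); Tt=tips(p,s)
print(s["force"])
m=(abs(Tt[...,0])<60)&(abs(Tt[...,1])<9)&(Tt[...,2]>-60)&(Tt[...,2]<-10)
q=Tt[m]; print(np.percentile(q,[1,50,99],axis=0).round(1)); go([592,449,s["ee_pos"][2]],86.5)
E
```

```text
t 11.68 pos [521.9  41.3 115.5] rot [-4.00e-04  4.52e-02  9.99e-01  1.00e-04] w 19.0
tip n 10924 zmax pct [-46.  -32.9 -32.  -30.9] x [-23.6  24.1] y [-32.9  34.3]
[ 0.6348202  -0.29091519  0.06825624]
[[-36.7  -8.8 -43. ]
 [  4.7  -0.  -33.6]
 [ 43.1   8.8 -31.6]]
t 11.72 pos [521.9  41.3 115.7] rot [-3.00e-04  4.52e-02  9.99e-01  1.00e-04] w 19.9
shift [-3.300e-02  4.123e-01  3.000e-04] turn [ 0.01 -0.04 -1.68]
```

View pics/w6.png

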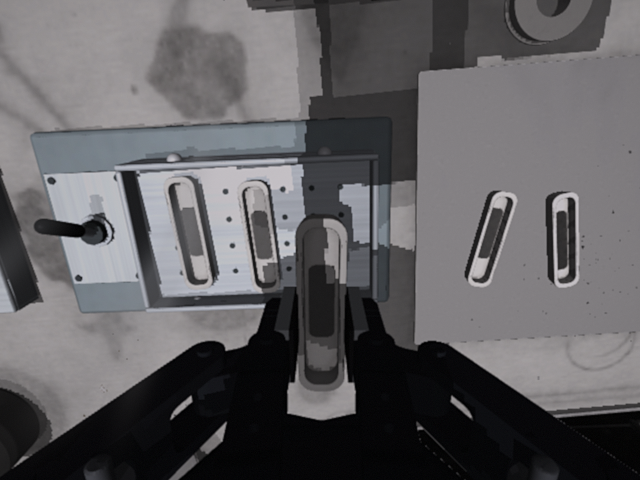

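Request:
{"api": "drive_tool", "payload": {"targets": [[[-0.003,0.03,0,0,0,0,0.1],[-0.006,0.08,0,0,0,0,0.1],[-0.01,0.13,0,0,0,-0.5,0.1],[-0.014,0.18,0,0,0,-1,0.1],[-0.018,0.23,0,0,0,-1.7,0.1],[-0.022,0.28,0,0,0,-1.7,0.1],[-0.027,0.33,0,0,0,-1.7,0.1],[-0.03,0.375,0,0,0,-1.7,0.1],[-0.033,0.402,0,0,0,-1.7,0.1],[-0.033,0.412,0.03,0,0,-1.7,0.1],[-0.033,0.412,0.06,0,0,-1.7,0.1],[-0.033,0.412,0.08,0,0,-1.7,0.1]]]}}

```text
t: 13.22
ee_pos: [588.2, 447.9, 29.5]
ee_rot: [-0.004, 0.03, 1.0, -0.001]
force: [0.2, -0.3, -0.7]
width: 19.2
grip_force: 29.4
```

```bash
python3 - <<'E'
from h import *
s=st(); p=ctrl.snapshot("wrist"); save(p,"w7.png"); Tt=tips(p,s)
W=cloud(p); q=(abs(W[...,0]-547)<110)&(abs(W[...,1]-427)<65)&(W[...,2]>8.5)&(W[...,2]<16)
print(rect(W,q)[:2])
m=(abs(Tt[...,0])<60)&(abs(Tt[...,1])<9)&(Tt[...,2]>-60)&(Tt[...,2]<-10)
print(np.percentile(Tt[m],[1,50,99],axis=0).round(1)); go([592,449,-16],86.5)
E
```

```text
t 13.22 pos [588.2 447.9  29.5] rot [-0.0045  0.0302  0.9995 -0.0013] w 19.2
tip n 10905 zmax pct [-45.8 -32.8 -31.8 -30.9] x [-23.9  24. ] y [-33.1  34.2]
[([546.3, 428.1], 186.5, 100.5, 'longaxis_deg', -3.0, 'z', 13.8, 'n', 54065)]
[[-36.7  -8.8 -42.9]
 [  4.8  -0.  -33.5]
 [ 43.1   8.8 -31.5]]
t 13.28 pos [587.1 446.8  27.1] rot [-0.006   0.0304  0.9995 -0.0023] w 19.2
shift [-0.0053  0.0027  0.043 ] turn [-0.29 -0.68  0.02]
```

View pics/w7.png

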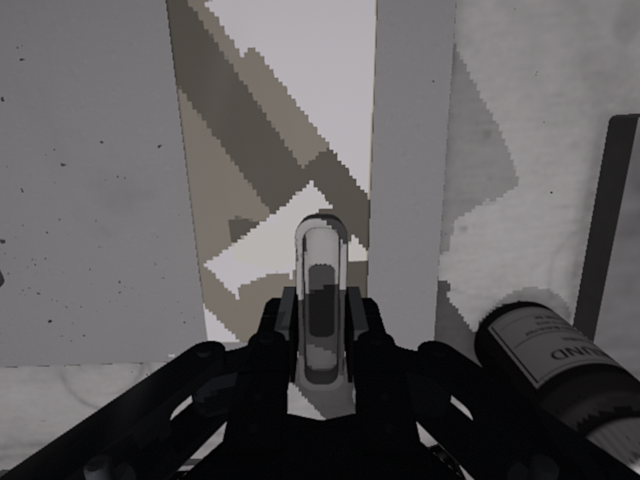

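Request:
{"api": "drive_tool", "payload": {"targets": [[[-0.004,0.002,0.02,0,0,0,0.1],[-0.005,0.002,0.033,0,0,0,0.1],[-0.005,0.002,0.038,0,0,0,0.1],[-0.005,0.002,0.041,0,0,0,0.1],[-0.005,0.002,0.042,0,0,0,0.1]]]}}

```text
t: 13.9
ee_pos: [595.2, 450.7, -8.6]
ee_rot: [-0.002, 0.03, 1.0, 0.0]
force: [0.4, -0.8, -0.9]
width: 19.4
grip_force: 29.4
```

Request:
{"api": "drive_tool", "payload": {"targets": [[[0,0,0.003,0,0,0,0.1],[0,0,0.005,0,0,0,0.1],[0,0,0.005,0,0,0,0.1]]]}}

```text
t: 14.28
ee_pos: [594.7, 450.4, -14.2]
ee_rot: [-0.003, 0.03, 1.0, 0.0]
force: [-1.0, -0.0, 0.5]
width: 19.1
grip_force: 29.4
```

Request:
{"api": "drive_tool", "payload": {"targets": [[[0,0,0.001,0,0,0,0.1],[0,0,0.002,0,0,0,0.1],[0,0,0.003,0,0,0,0.1]]]}}

```text
t: 14.65
ee_pos: [594.8, 450.5, -16.7]
ee_rot: [-0.003, 0.03, 1.0, 0.0]
force: [-0.5, -0.8, 5.4]
width: 19.4
grip_force: 32.1
```

Request:
{"api": "drive_tool", "payload": {"targets": [[[0,0,0,0,0,0,0.3],[0,0,0,0,0,0,0.35],[0,0,0,0,0,0,0.4],[0,0,-0.02,0,0,0,0.4],[0,0,-0.07,0,0,0,0.4],[0,0,-0.13,0,0,0,0.4]]]}}

```text
t: 15.4
ee_pos: [594.9, 450.0, 114.2]
ee_rot: [-0.003, 0.03, 1.0, -0.0]
force: [0.0, 0.4, 0.7]
width: 34.0
grip_force: 0.0
```

```bash
python3 - <<'E'
from h import *
s=st(); p=ctrl.snapshot("wrist"); boats(p,[547,427],130,18,40)
go(D2W([0,3.5,125]),YAW+2+90)
E
```

```text
t 15.4 pos [594.9 450.  114.2] rot [-3.400e-03  3.040e-02  9.995e-01 -4.000e-04] w 34.0
  boat ([592.7, 451.4], 82.0, 20.7, 'longaxis_deg', -3.5, 'z', 25.1, 'n', 1008)
t 15.45 pos [600.  453.5 125.9] rot [0.0037 0.0303 0.9995 0.0045] w 34.0
shift [ 0.0574 -0.4577 -0.0038] turn [ 0.52  0.42 -2.77]
```

Request:
{"api": "drive_tool", "payload": {"targets": [[[0.005,-0.04,0,0,0,-1,0.4],[0.013,-0.1,0,0,0,-2.8,0.4],[0.02,-0.16,0,0,0,-2.8,0.4],[0.028,-0.22,0,0,0,-2.8,0.4],[0.035,-0.28,0,0,0,-2.8,0.4],[0.043,-0.34,0,0,0,-2.8,0.4],[0.05,-0.4,0,0,0,-2.8,0.4],[0.056,-0.44,0,0,0,-2.8,0.4],[0.057,-0.456,0,0,0,-2.8,0.4],[0.057,-0.456,0,0,0,-2.8,0.4],[0.057,-0.456,0,0,0,-2.8,0.4]]]}}

```text
t: 16.82
ee_pos: [511.6, -0.1, 113.6]
ee_rot: [-0.002, 0.006, 1.0, 0.0]
force: [0.6, 0.7, -0.8]
width: 34.3
grip_force: 0.0
```

```bash
python3 - <<'E'
from h import *
s=st(); print(W2D(s["ee_pos"])); p=ctrl.snapshot("wrist"); L=boats(p,D2W([0,-20,0]),60)
o=min(L,key=lambda o:abs(W2D([*o[0],0])[1]-3)); go([*o[0],15],o[4]+90)
E
```

```text
t 16.82 pos [ 5.116e+02 -1.000e-01  1.136e+02] rot [-2.1e-03  5.6e-03  1.0e+00  5.0e-04] w 34.3
[ -3.35251841   3.11548935 113.59794092]
  boat ([510.5, -48.8], 82.1, 21.1, 'longaxis_deg', -0.3, 'z', 56.9, 'n', 1535)
  boat ([517.4, -0.6], 82.4, 20.6, 'longaxis_deg', -0.7, 'z', 57.0, 'n', 1251)
t 16.88 pos [5.115e+02 1.000e-01 1.134e+02] rot [-2.3e-03  5.3e-03  1.0e+00  4.0e-04] w 33.9
shift [-0.0064 -0.0007  0.0984] turn [ 0.05 -0.26  0.1 ]
```

Request:
{"api": "drive_tool", "payload": {"targets": [[[-0.004,-0.001,0.03,0,0,0,0.4],[-0.006,-0.001,0.06,0,0,0,0.4],[-0.006,-0.001,0.085,0,0,0,0.4],[-0.006,-0.001,0.094,0,0,0,0.4],[-0.006,-0.001,0.098,0,0,0,0.4],[-0.006,-0.001,0.098,0,0,0,0.4],[-0.006,-0.001,0.098,0,0,0,0.1],[-0.006,-0.001,0.098,0,0,0,0.1],[-0.006,-0.001,0.098,0,0,0,0.1],[-0.006,-0.001,0.098,0,0,0,0.1]]]}}

```text
t: 18.12
ee_pos: [517.2, -2.3, 16.1]
ee_rot: [-0.002, 0.006, 1.0, 0.0]
force: [0.1, 0.4, 6.7]
width: 19.3
grip_force: 29.8
```

```bash
python3 - <<'E'
from h import *
go([596,407,115],86.8)
E
```

```text
t 18.12 pos [517.2  -2.3  16.1] rot [-1.6e-03  6.0e-03  1.0e+00  2.0e-04] w 19.3
shift [-0.0735  0.4102 -0.099 ] turn [ 0.02 -0.19  2.51]
```

Request:
{"api": "drive_tool", "payload": {"targets": [[[0,0,-0.01,0,0,0,0.1],[0,0,-0.05,0,0,0,0.1],[0,0,-0.095,0,0,0,0.1],[-0.008,0.045,-0.099,0,0,0,0.1],[-0.018,0.1,-0.099,0,0,0.5,0.1],[-0.028,0.155,-0.099,0,0,1,0.1],[-0.038,0.21,-0.099,0,0,1.5,0.1],[-0.048,0.265,-0.099,0,0,2.5,0.1],[-0.058,0.32,-0.099,0,0,2.5,0.1],[-0.067,0.37,-0.099,0,0,2.5,0.1],[-0.073,0.4,-0.099,0,0,2.5,0.1],[-0.0735,0.41,-0.099,0,0,2.5,0.1]]]}}

```text
t: 19.62
ee_pos: [595.1, 408.4, 113.7]
ee_rot: [-0.003, 0.027, 1.0, 0.0]
force: [-0.1, 0.6, -0.5]
width: 19.6
grip_force: 29.5
```

Request:
{"api": "drive_tool", "payload": {"targets": [[[0,0,0.04,0,0,0,0.1],[0,0,0.08,0,0,0,0.1],[0,0,0.11,0,0,0,0.1],[0,0,0.122,0,0,0,0.1],[0,0,0.122,0,0,0,0.1],[0,0,0.122,0,0,0,0.1]]]}}

```text
t: 20.38
ee_pos: [595.8, 407.1, -6.4]
ee_rot: [-0.001, 0.028, 1.0, 0.001]
force: [0.2, 0.5, 1.3]
width: 19.5
grip_force: 29.5
```

```bash
python3 - <<'E'
from h import *
s=st(); p=ctrl.snapshot("wrist"); Tt=tips(p,s)
m=(abs(Tt[...,0])<60)&(abs(Tt[...,1])<9)&(Tt[...,2]>-60)&(Tt[...,2]<-10)
print(np.percentile(Tt[m],[1,50,99],axis=0).round(1)); go([596,407,-15.5],86.8)
E
```

```text
t 20.38 pos [595.8 407.1  -6.4] rot [-1.500e-03  2.790e-02  9.996e-01  8.000e-04] w 19.5
tip n 25418 zmax pct [-24.1 -12.2 -11.2  -9.6] x [-23.9  24.5] y [-58.6  58.7]
[[-38.5  -8.8 -42. ]
 [ 14.3   0.  -32.1]
 [ 59.    8.8 -18.9]]
t 20.43 pos [595.9 407.3  -6.1] rot [-1.300e-03  2.790e-02  9.996e-01  9.000e-04] w 19.3
shift [-0.0001 -0.0003  0.0094] turn [ 0.1  -0.15  0.  ]
```

Request:
{"api": "drive_tool", "payload": {"targets": [[[0,0,0.005,0,0,0,0.1],[0,0,0.008,0,0,0,0.1],[0,0,0.01,0,0,0,0.1],[0,0,0.01,0,0,0,0.1]]]}}

```text
t: 20.92
ee_pos: [594.7, 407.0, -15.9]
ee_rot: [-0.002, 0.028, 1.0, 0.0]
force: [-2.7, -1.4, 9.4]
width: 19.3
grip_force: 30.5
```

Request:
{"api": "drive_tool", "payload": {"targets": [[[0,0,0,0,0,0,0.3],[0,0,0,0,0,0,0.35],[0,0,0,0,0,0,0.38],[0,0,-0.03,0,0,0,0.4],[0,0,-0.08,0,0,0,0.4],[0,0,-0.13,0,0,0,0.4],[0,0,-0.13,0,0,0,0.4]]]}}

```text
t: 21.8
ee_pos: [598.4, 408.5, 116.9]
ee_rot: [0.001, 0.028, 1.0, 0.003]
force: [1.0, 0.3, -0.6]
width: 34.0
grip_force: 0.0
```

```bash
python3 - <<'E'
from h import *
s=st(); p=ctrl.snapshot("wrist"); boats(p,[547,427],130,18,40)
go([510.5,-48.8,115],89.7)
E
```

```text
t 21.8 pos [598.4 408.5 116.9] rot [0.0014 0.0277 0.9996 0.0025] w 34.0
  boat ([592.4, 451.4], 81.6, 21.0, 'longaxis_deg', -3.4, 'z', 25.0, 'n', 1127)
  boat ([595.0, 407.8], 81.6, 20.7, 'longaxis_deg', -3.3, 'z', 25.1, 'n', 1017)
t 21.85 pos [596.6 407.4 114. ] rot [-8.000e-04  2.770e-02  9.996e-01  1.100e-03] w 34.1
shift [ 0.0606 -0.4603 -0.0019] turn [ 0.13 -0.09 -2.88]
```

Request:
{"api": "drive_tool", "payload": {"targets": [[[0.005,-0.04,0,0,0,-1,0.4],[0.013,-0.1,0,0,0,-2.9,0.4],[0.021,-0.16,0,0,0,-2.9,0.4],[0.029,-0.22,0,0,0,-2.9,0.4],[0.037,-0.28,0,0,0,-2.9,0.4],[0.045,-0.34,0,0,0,-2.9,0.4],[0.053,-0.4,0,0,0,-2.9,0.4],[0.058,-0.44,0,0,0,-2.9,0.4],[0.0605,-0.458,0,0,0,-2.9,0.4],[0.0605,-0.46,0,0,0,-2.9,0.4],[0.0605,-0.46,0,0,0,-2.9,0.4]]]}}

```text
t: 23.22
ee_pos: [509.3, -48.2, 111.7]
ee_rot: [-0.003, 0.002, 1.0, 0.001]
force: [0.4, -0.2, 0.5]
width: 34.2
grip_force: 0.0
```

```bash
python3 - <<'E'
from h import *
s=st(); print(W2D(s["ee_pos"])); p=ctrl.snapshot("wrist"); L=boats(p,D2W([0,-45,0]),60)
o=L[0]; go([*o[0],15],o[4]+90)
boats(p,[550,200],110,10,24)
E
```

```text
t 23.23 pos [509.3 -48.2 111.7] rot [-3.0e-03  2.2e-03  1.0e+00  6.0e-04] w 34.2
[ -3.39634401 -44.96384448 111.66888294]
  boat ([510.2, -48.8], 81.8, 20.8, 'longaxis_deg', -0.4, 'z', 57.1, 'n', 1309)
t 23.27 pos [509.4 -47.9 111.8] rot [-2.9e-03  1.9e-03  1.0e+00  5.0e-04] w 34.2
shift [-0.0013 -0.001   0.0968] turn [ 0.06 -0.33  0.19]
  boat ([548.8, 178.8], 82.1, 23.0, 'longaxis_deg', -13.4, 'z', 15.6, 'n', 1981)
```

Request:
{"api": "drive_tool", "payload": {"targets": [[[-0.001,-0.0005,0.03,0,0,0,0.38],[-0.001,-0.0005,0.06,0,0,0,0.38],[-0.001,-0.0005,0.083,0,0,0,0.38],[-0.001,-0.0005,0.092,0,0,0,0.38],[-0.001,-0.0005,0.096,0,0,0,0.38],[-0.001,-0.0005,0.096,0,0,0,0.38],[-0.001,-0.0005,0.096,0,0,0,0.1],[-0.001,-0.0005,0.096,0,0,0,0.1],[-0.001,-0.0005,0.096,0,0,0,0.1],[-0.001,-0.0005,0.096,0,0,0,0.1]]]}}

```text
t: 24.52
ee_pos: [510.6, -49.7, 17.1]
ee_rot: [-0.002, 0.003, 1.0, 0.0]
force: [0.7, 0.6, 6.3]
width: 19.3
grip_force: 29.9
```

```bash
python3 - <<'E'
from h import *
go([498,431,115],86.8)
E
```

```text
t 24.52 pos [510.6 -49.7  17.1] rot [-1.7e-03  2.6e-03  1.0e+00  1.0e-04] w 19.3
shift [ 0.0154  0.4806 -0.0977] turn [ 0.01 -0.19  2.9 ]
```

Request:
{"api": "drive_tool", "payload": {"targets": [[[0,0,-0.01,0,0,0,0.1],[0,0,-0.05,0,0,0,0.1],[0,0,-0.095,0,0,0,0.1],[0.001,0.045,-0.098,0,0,0,0.1],[0.003,0.1,-0.098,0,0,0.5,0.1],[0.005,0.155,-0.098,0,0,1,0.1],[0.007,0.21,-0.098,0,0,1.5,0.1],[0.009,0.265,-0.098,0,0,2.5,0.1],[0.011,0.32,-0.098,0,0,2.9,0.1],[0.013,0.375,-0.098,0,0,2.9,0.1],[0.015,0.43,-0.098,0,0,2.9,0.1],[0.015,0.465,-0.098,0,0,2.9,0.1]]]}}

```text
t: 26.02
ee_pos: [497.0, 417.9, 114.7]
ee_rot: [-0.003, 0.027, 1.0, 0.0]
force: [1.0, 0.1, -0.1]
width: 19.4
grip_force: 29.5
```

Request:
{"api": "drive_tool", "payload": {"targets": [[[0,0.015,0.01,0,0,0,0.1],[0,0.015,0.05,0,0,0,0.1],[0,0.015,0.09,0,0,0,0.1],[0,0.015,0.115,0,0,0,0.1],[0,0.015,0.122,0,0,0,0.1],[0,0.015,0.122,0,0,0,0.1]]]}}

```text
t: 26.78
ee_pos: [497.8, 429.5, -7.8]
ee_rot: [-0.003, 0.028, 1.0, -0.0]
force: [-0.4, -0.3, 1.7]
width: 19.1
grip_force: 29.5
```

```bash
python3 - <<'E'
from h import *
s=st(); p=ctrl.snapshot("wrist"); Tt=tips(p,s)
m=(abs(Tt[...,0])<60)&(abs(Tt[...,1])<9)&(Tt[...,2]>-60)&(Tt[...,2]<-10)
print(np.percentile(Tt[m],[1,50,99],axis=0).round(1)); go([498,430,-15],86.8)
E
```

```text
t 26.77 pos [497.8 429.5  -7.8] rot [-3.000e-03  2.810e-02  9.996e-01 -3.000e-04] w 19.1
tip n 25117 zmax pct [-22.1 -14.2 -12.7 -11.4] x [-23.8  24.5] y [-58.6  58.6]
[[-58.8  -8.8 -41. ]
 [ 13.3  -0.  -31.1]
 [ 58.8   8.8 -12.3]]
t 26.82 pos [498.4 430.2  -6.9] rot [-2.300e-03  2.800e-02  9.996e-01  3.000e-04] w 19.3
shift [ 0.0004 -0.0002  0.0081] turn [ 0.02 -0.26 -0.01]
```

Request:
{"api": "drive_tool", "payload": {"targets": [[[0,0,0.005,0,0,0,0.1],[0,0,0.007,0,0,0,0.1],[0,0,0.009,0,0,0,0.1],[0,0,0.009,0,0,0,0.1]]]}}

```text
t: 27.32
ee_pos: [498.1, 430.7, -14.9]
ee_rot: [-0.002, 0.028, 1.0, 0.0]
force: [-1.6, -1.0, 7.8]
width: 19.3
grip_force: 30.2
```

Request:
{"api": "drive_tool", "payload": {"targets": [[[0,0,0,0,0,0,0.3],[0,0,0,0,0,0,0.35],[0,0,0,0,0,0,0.38],[0,0,-0.03,0,0,0,0.4],[0,0,-0.08,0,0,0,0.4],[0,0,-0.13,0,0,0,0.4],[0,0,-0.13,0,0,0,0.4]]]}}

```text
t: 28.2
ee_pos: [501.6, 432.8, 118.6]
ee_rot: [0.001, 0.028, 1.0, 0.003]
force: [0.1, 0.2, 0.4]
width: 34.2
grip_force: 0.0
```

```bash
python3 - <<'E'
from h import *
s=st(); p=ctrl.snapshot("wrist"); boats(p,[547,427],130,18,40)
p=ctrl.snapshot("top"); W=cloud(p); 
print(rect(W,(abs(W[...,0]-545)<110)&(abs(W[...,1]-235)<115)&(W[...,2]>9.5))[:4])
go([556,239,115],98)
E
```

```text
t 28.2 pos [501.6 432.8 118.6] rot [0.0014 0.0277 0.9996 0.0033] w 34.2
  boat ([497.7, 431.5], 81.6, 20.8, 'longaxis_deg', -3.3, 'z', 25.1, 'n', 999)
  boat ([592.6, 451.3], 82.6, 20.7, 'longaxis_deg', -2.9, 'z', 24.9, 'n', 848)
  boat ([594.5, 407.7], 82.2, 20.8, 'longaxis_deg', -3.0, 'z', 24.9, 'n', 830)
[([458.2, 335.2], 70.1, 17.3, 'longaxis_deg', 37.1, 'z', 574.9, 'n', 1999), ([556.1, 238.4], 80.5, 23.0, 'longaxis_deg', 8.9, 'z', 15.7, 'n', 131), ([550.1, 178.5], 81.9, 21.0, 'longaxis_deg', -13.6, 'z', 15.5, 'n', 122)]
t 28.3 pos [498.5 430.5 113.9] rot [-2.200e-03  2.770e-02  9.996e-01  4.000e-04] w 34.5
shift [-0.068  -0.188  -0.0015] turn [  0.07  -0.25 -11.18]
```

Request:
{"api": "drive_tool", "payload": {"targets": [[[-0.015,-0.04,0,0,0,-3,0.4],[-0.033,-0.09,0,0,0,-7,0.4],[-0.05,-0.14,0,0,0,-11.2,0.4],[-0.064,-0.178,0,0,0,-11.2,0.4],[-0.068,-0.188,0,0,0,-11.2,0.4],[-0.068,-0.188,0,0,0,-11.2,0.4]]]}}

```text
t: 29.05
ee_pos: [555.1, 238.5, 111.7]
ee_rot: [-0.004, -0.069, 0.998, 0.0]
force: [1.0, 0.1, -0.2]
width: 34.3
grip_force: 0.0
```

```bash
python3 - <<'E'
from h import *
s=st(); p=ctrl.snapshot("wrist"); L=boats(p,[556,220],110,10.5,24)
o=min(L,key=lambda o:abs(o[0][1]-239)); go([*o[0],-24],o[4]+90)
E
```

```text
t 29.05 pos [555.1 238.5 111.7] rot [-3.900e-03 -6.910e-02  9.976e-01  3.000e-04] w 34.3
  boat ([548.8, 179.2], 82.8, 20.9, 'longaxis_deg', -13.7, 'z', 17.1, 'n', 1088)
  boat ([554.9, 239.8], 82.9, 20.6, 'longaxis_deg', 8.5, 'z', 17.1, 'n', 967)
t 29.1 pos [555.1 239.4 112. ] rot [-3.600e-03 -6.970e-02  9.976e-01  5.000e-04] w 34.3
shift [-0.0008  0.0003  0.136 ] turn [ 0.09 -0.41 -0.5 ]
```

Request:
{"api": "drive_tool", "payload": {"targets": [[[0,0,0.04,0,0,0,0.4],[0,0,0.085,0,0,0,0.4],[0,0,0.12,0,0,0,0.4],[0,0,0.132,0,0,0,0.4],[0,0,0.135,0,0,0,0.4],[0,0,0.135,0,0,0,0.4],[0,0,0.135,0,0,0,0.1],[0,0,0.135,0,0,0,0.1],[0,0,0.135,0,0,0,0.1],[0,0,0.135,0,0,0,0.1]]]}}

```text
t: 30.35
ee_pos: [556.5, 239.6, -20.3]
ee_rot: [-0.001, -0.07, 0.998, 0.001]
force: [0.4, 1.4, 6.8]
width: 19.2
grip_force: 30.0
```

```bash
python3 - <<'E'
from h import *
go(D2W([0,-36,115]),YAW+90)
E
```

```text
t 30.35 pos [556.5 239.6 -20.3] rot [-0.0011 -0.0698  0.9976  0.001 ] w 19.2
shift [ 0.0821 -0.2699 -0.1357] turn [ 0.11 -0.13 10.7 ]
```

Request:
{"api": "drive_tool", "payload": {"targets": [[[0,0,-0.01,0,0,0,0.1],[0,0,-0.05,0,0,0,0.1],[0,0,-0.1,0,0,0,0.1],[0.005,-0.015,-0.136,0,0,0,0.1],[0.02,-0.065,-0.136,0,0,3,0.1],[0.035,-0.115,-0.136,0,0,6,0.1],[0.05,-0.165,-0.136,0,0,9,0.1],[0.065,-0.215,-0.136,0,0,10.7,0.1],[0.077,-0.255,-0.136,0,0,10.7,0.1],[0.082,-0.27,-0.136,0,0,10.7,0.1],[0.082,-0.27,-0.136,0,0,10.7,0.1]]]}}

```text
t: 31.72
ee_pos: [512.2, -40.4, 114.5]
ee_rot: [-0.002, 0.024, 1.0, 0.0]
force: [0.1, -0.2, -0.4]
width: 18.9
grip_force: 29.5
```

```bash
python3 - <<'E'
from h import *
s=st(); p=ctrl.snapshot("wrist"); Tt=tips(p,s)
m=(abs(Tt[...,0])<46)&(abs(Tt[...,1])<9)&(Tt[...,2]>-60)&(Tt[...,2]<-10)
print(np.percentile(Tt[m],[1,50,99],axis=0).round(1)); go(D2W([0,-36,18]),YAW+90); sw(p)
W=cloud(p);Dc=W2D(W.reshape(-1,3)).reshape(W.shape)
print("rim");drot(rect(W,(abs(Dc[...,0])<70)&(abs(Dc[...,1])<95)&(Dc[...,2]>58.5)&(Dc[...,2]<66))[:3])
E
```

```text
t 31.73 pos [512.2 -40.4 114.5] rot [-2.500e-03  2.450e-02  9.997e-01  3.000e-04] w 18.9
tip n 10809 zmax pct [-46.9 -28.6 -27.6 -26.6] x [-23.8  24.1] y [-32.9  34.2]
[[-38.1  -9.  -51.2]
 [  3.7  -0.1 -29.2]
 [ 42.8   8.8 -27.2]]
t 31.77 pos [512.4 -39.5 114.4] rot [-2.500e-03  2.390e-02  9.997e-01  5.000e-04] w 19.1
shift [-0.0011  0.0001  0.0964] turn [ 0.05 -0.28 -0.04]
switch n 473 mean [ -14.6 -126.9   67.5] top [ -19.  -128.4   77.4]
rim
  D [-0.   0.4 63.2] 168.6 106.7 ang rel dryer 89.9 n 4962
```

Request:
{"api": "drive_tool", "payload": {"targets": [[[0,0,0.03,0,0,0,0.1],[0,0,0.06,0,0,0,0.1],[0,0,0.08,0,0,0,0.1],[0,0,0.089,0,0,0,0.1],[0,0,0.092,0,0,0,0.1],[0,0,0.094,0,0,0,0.1],[0,0,0.094,0,0,0,0.1]]]}}

```text
t: 32.65
ee_pos: [512.4, -39.8, 20.8]
ee_rot: [-0.002, 0.023, 1.0, 0.0]
force: [-0.8, -0.2, -0.3]
width: 19.2
grip_force: 29.5
```

Request:
{"api": "drive_tool", "payload": {"targets": [[[0,0,0.001,0,0,0,0.1],[0,0,0.002,0,0,0,0.1],[0,0,0.002,0,0,0,0.1]]]}}

```text
t: 33.02
ee_pos: [512.4, -40.0, 19.6]
ee_rot: [-0.002, 0.024, 1.0, 0.0]
force: [-1.8, 0.8, 9.0]
width: 19.1
grip_force: 30.3
```

Request:
{"api": "drive_tool", "payload": {"targets": [[[0,0,0,0,0,0,0.3],[0,0,0,0,0,0,0.35],[0,0,0,0,0,0,0.38],[0,0,-0.03,0,0,0,0.4],[0,0,-0.08,0,0,0,0.4],[0,0,-0.095,0,0,0,0.4],[0,0,-0.095,0,0,0,0.4]]]}}

```text
t: 33.9
ee_pos: [513.1, -40.0, 114.0]
ee_rot: [-0.001, 0.023, 1.0, -0.0]
force: [0.1, 0.6, -0.6]
width: 34.4
grip_force: 0.0
```

```bash
python3 - <<'E'
from h import *
s=st(); p=ctrl.snapshot("wrist"); drot(boats(p,D2W([0,0,0]),80))
L=boats(p,[550,180],80,10.5,24)
p=ctrl.snapshot("top"); W=cloud(p); 
print(rect(W,(abs(W[...,0]-545)<110)&(abs(W[...,1]-205)<95)&(W[...,2]>9.5)&(W[...,2]<40))[:4])
go([549,179,115],76.3)
E
```

```text
t 33.9 pos [513.1 -40.  114. ] rot [-1.400e-03  2.340e-02  9.997e-01 -1.000e-04] w 34.4
  boat ([510.8, -39.2], 82.8, 20.7, 'longaxis_deg', -2.8, 'z', 57.1, 'n', 1309)
  D [ -2.3 -35.9  57.1] 82.8 20.7 ang rel dryer -0.1 n 1309
  boat ([549.0, 179.0], 82.7, 23.3, 'longaxis_deg', -14.0, 'z', 15.9, 'n', 1883)
[([550.6, 179.9], 82.0, 24.1, 'longaxis_deg', -13.4, 'z', 15.1, 'n', 128)]
t 34.0 pos [511.2 -39.7 112. ] rot [-3.700e-03  2.340e-02  9.997e-01  3.000e-04] w 34.1
shift [-0.0275  0.2202 -0.0031] turn [-0.02 -0.43 11.02]
```

Request:
{"api": "drive_tool", "payload": {"targets": [[[-0.005,0.04,0,0,0,2,0.4],[-0.012,0.095,0,0,0,5,0.4],[-0.019,0.15,0,0,0,8,0.4],[-0.025,0.2,0,0,0,11,0.4],[-0.0275,0.218,0,0,0,11,0.4],[-0.0275,0.22,0,0,0,11,0.4],[-0.0275,0.22,0,0,0,11,0.4]]]}}

```text
t: 34.88
ee_pos: [549.2, 177.2, 112.2]
ee_rot: [-0.004, 0.119, 0.993, -0.001]
force: [-0.5, -0.7, -0.3]
width: 34.2
grip_force: 0.0
```

```bash
python3 - <<'E'
from h import *
s=st(); p=ctrl.snapshot("wrist"); L=boats(p,[549,179],80,10.5,24)
o=L[0]; go([*o[0],-24],o[4]+90)
E
```

```text
t 34.88 pos [549.2 177.2 112.2] rot [-3.600e-03  1.192e-01  9.929e-01 -9.000e-04] w 34.2
  boat ([549.1, 179.1], 82.2, 20.6, 'longaxis_deg', -13.1, 'z', 17.1, 'n', 974)
t 34.92 pos [549.4 177.  112.5] rot [-3.300e-03  1.196e-01  9.928e-01 -7.000e-04] w 34.2
shift [-1.000e-04  2.300e-03  1.365e-01] turn [-0.13 -0.37 -0.64]
```

Request:
{"api": "drive_tool", "payload": {"targets": [[[0,0.002,0.04,0,0,0,0.4],[0,0.002,0.085,0,0,0,0.4],[0,0.002,0.12,0,0,0,0.4],[0,0.002,0.132,0,0,0,0.4],[0,0.002,0.136,0,0,0,0.4],[0,0.002,0.136,0,0,0,0.4],[0,0.002,0.136,0,0,0,0.1],[0,0.002,0.136,0,0,0,0.1],[0,0.002,0.136,0,0,0,0.1],[0,0.002,0.136,0,0,0,0.1]]]}}

```text
t: 36.17
ee_pos: [551.1, 180.8, -21.4]
ee_rot: [-0.001, 0.119, 0.993, 0.0]
force: [-0.4, -1.5, 6.6]
width: 19.5
grip_force: 29.8
```

```bash
python3 - <<'E'
from h import *
go(D2W([2,34,115]),YAW+90)
E
```

```text
t 36.17 pos [551.1 180.8 -21.4] rot [-1.200e-03  1.189e-01  9.929e-01  2.000e-04] w 19.5
shift [-0.0033 -0.1538 -0.1365] turn [  0.02  -0.14 -10.96]
```

Request:
{"api": "drive_tool", "payload": {"targets": [[[0,0,-0.01,0,0,0,0.1],[0,0,-0.05,0,0,0,0.1],[0,0,-0.1,0,0,0,0.1],[0,-0.01,-0.135,0,0,0,0.1],[-0.001,-0.05,-0.137,0,0,-4,0.1],[-0.002,-0.1,-0.137,0,0,-8,0.1],[-0.003,-0.14,-0.137,0,0,-11,0.1],[-0.003,-0.154,-0.137,0,0,-11,0.1],[-0.003,-0.154,-0.137,0,0,-11,0.1],[-0.003,-0.154,-0.137,0,0,-11,0.1]]]}}

```text
t: 37.42
ee_pos: [517.6, 31.2, 114.4]
ee_rot: [-0.002, 0.023, 1.0, 0.0]
force: [-1.2, 0.6, 0.1]
width: 19.2
grip_force: 29.5
```

```bash
python3 - <<'E'
from h import *
s=st(); p=ctrl.snapshot("wrist"); Tt=tips(p,s)
m=(abs(Tt[...,0])<46)&(abs(Tt[...,1])<9)&(Tt[...,2]>-60)&(Tt[...,2]<-10)
print(np.percentile(Tt[m],[1,50,99],axis=0).round(1)); go(D2W([2,34,20]),YAW+90)
E
```

```text
t 37.42 pos [517.6  31.2 114.4] rot [-2.300e-03  2.330e-02  9.997e-01  5.000e-04] w 19.2
tip n 10814 zmax pct [-46.5 -29.6 -28.6 -27.8] x [-23.7  24. ] y [-33.   34.3]
[[-37.6  -8.9 -40.3]
 [  4.1  -0.  -30.2]
 [ 42.6   8.8 -28.2]]
t 37.48 pos [517.6  31.3 114.3] rot [-2.400e-03  2.300e-02  9.997e-01  4.000e-04] w 19.3
shift [-0.0013 -0.0008  0.0943] turn [ 0.04 -0.28  0.06]
```

Request:
{"api": "drive_tool", "payload": {"targets": [[[-0.001,0,0.03,0,0,0,0.1],[-0.001,0,0.06,0,0,0,0.1],[-0.001,0,0.08,0,0,0,0.1],[-0.001,0,0.09,0,0,0,0.1],[-0.001,0,0.094,0,0,0,0.1],[-0.001,0,0.096,0,0,0,0.1],[-0.001,0,0.097,0,0,0,0.1],[-0.001,0,0.097,0,0,0,0.1]]]}}

```text
t: 38.48
ee_pos: [518.2, 30.5, 18.6]
ee_rot: [-0.002, 0.023, 1.0, 0.0]
force: [-1.2, 1.7, 4.3]
width: 19.3
grip_force: 30.0
```

Request:
{"api": "drive_tool", "payload": {"targets": [[[0,0,0,0,0,0,0.3],[0,0,0,0,0,0,0.35],[0,0,0,0,0,0,0.38],[0,0,-0.03,0,0,0,0.4],[0,0,-0.08,0,0,0,0.4],[0,0,-0.13,0,0,0,0.4],[0,0,-0.13,0,0,0,0.4]]]}}

```text
t: 39.35
ee_pos: [521.9, 30.0, 151.4]
ee_rot: [0.002, 0.023, 1.0, 0.0]
force: [-0.3, -0.2, 0.6]
width: 34.0
grip_force: 0.0
```

```bash
python3 - <<'E'
from h import *
s=st(); p=ctrl.snapshot("wrist"); save(p,"w8.png"); drot(boats(p,D2W([0,0,0]),80)); sw(p)
p=ctrl.snapshot("top"); W=cloud(p); x,y,z=W[...,0],W[...,1],W[...,2]
L=(abs(x-510)<120)&(y<-190)&(y>-420)&(z<75)
print("lid",rect(W,L&(z>15))[:2]); print("bar",rect(W,L&(z>43))[:2])
print("tile",boats(p,[547,427],130,18,40))
E
```

```text
t 39.35 pos [521.9  30.  151.4] rot [2.200e-03 2.340e-02 9.997e-01 1.000e-04] w 34.0
  boat ([510.9, -39.1], 82.3, 20.9, 'longaxis_deg', -3.1, 'z', 56.9, 'n', 1274)
  boat ([516.7, 31.4], 82.6, 20.5, 'longaxis_deg', -3.3, 'z', 57.1, 'n', 1008)
  D [ -2.2 -35.8  56.9] 82.3 20.9 ang rel dryer -0.4 n 1274
  D [ 0.3 34.9 57.1] 82.6 20.5 ang rel dryer -0.6 n 1008
switch n 515 mean [ -13.4 -126.6   64.9] top [ -18.8 -128.    77.2]
lid [([508.8, -307.8], 182.8, 122.4, 'longaxis_deg', 87.5, 'z', 26.2, 'n', 4119)]
bar [([508.7, -307.6], 89.1, 12.3, 'longaxis_deg', 87.9, 'z', 57.4, 'n', 223)]
  boat ([499.0, 430.0], 81.2, 22.7, 'longaxis_deg', -4.5, 'z', 23.4, 'n', 165)
  boat ([594.1, 450.6], 79.9, 22.2, 'longaxis_deg', -2.8, 'z', 23.5, 'n', 164)
  boat ([596.4, 406.6], 82.5, 21.3, 'longaxis_deg', -2.8, 'z', 23.3, 'n', 156)
tile [([499.0, 430.0], 81.2, 22.7, 'longaxis_deg', -4.5, 'z', 23.4, 'n', 165), ([594.1, 450.6], 79.9, 22.2, 'longaxis_deg', -2.8, 'z', 23.5, 'n', 164), ([596.4, 406.6], 82.5, 21.3, 'longaxis_deg', -2.8, 'z', 23.3, 'n', 156)]
```

View pics/w8.png

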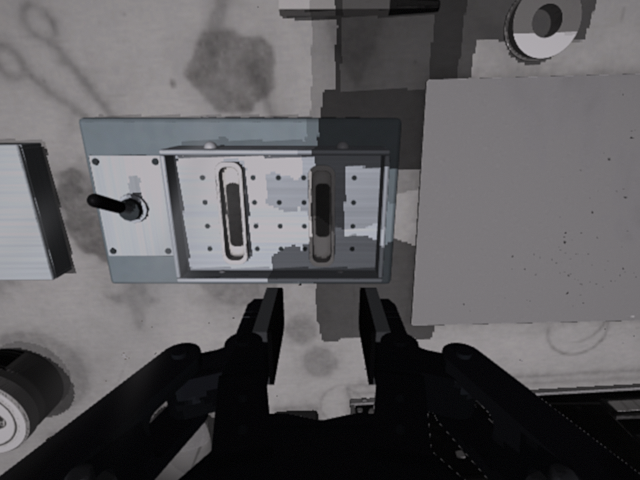

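```bash
python3 - <<'E'
from h import *
s=go(D2W([0,0,150]),YAW); print(ctrl.get_state()["joints"])
E
```

```text
t 39.45 pos [518.3  30.1 147.4] rot [-2.100e-03  2.340e-02  9.997e-01  1.000e-04] w 34.3
shift [ 0.0019 -0.0336 -0.0026] turn [-0.19 -0.2  90.01]
[-2.35747954e-02  2.82089293e-01  1.69638037e+00  2.26225827e-04
  1.16741424e+00 -1.54759655e+00]
```

Request:
{"api": "drive_tool", "payload": {"targets": [[[0,-0.01,0,0,0,8,0.5],[0,-0.02,0,0,0,18,0.5],[0,-0.03,0,0,0,28,0.5],[0.002,-0.034,0,0,0,38,0.5],[0.002,-0.034,0,0,0,48,0.5],[0.002,-0.034,0,0,0,58,0.5],[0.002,-0.034,0,0,0,68,0.5],[0.002,-0.034,0,0,0,78,0.5],[0.002,-0.034,0,0,0,87,0.5],[0.002,-0.034,0,0,0,90,0.5],[0.002,-0.034,0,0,0,90,0.5],[0.002,-0.034,0,0,0,90,0.5]]]}}

```text
t: 40.95
ee_pos: [513.8, -3.7, 146.0]
ee_rot: [-0.003, 0.723, 0.691, -0.003]
force: [0.7, -0.0, -0.0]
width: 42.5
grip_force: 0.0
```

```bash
cat >> h.py <<'E'
def rim(p):
    W=cloud(p);Dc=W2D(W.reshape(-1,3)).reshape(W.shape)
    L=rect(W,(abs(Dc[...,0])<70)&(abs(Dc[...,1])<95)&(Dc[...,2]>58.5)&(Dc[...,2]<66))[:1]; print("rim",L); drot(L)
def lidm(p,c):
    W=cloud(p); x,y,z=W[...,0],W[...,1],W[...,2]; m=(abs(x-c[0])<90)&(abs(y-c[1])<110)&(z<66)
    print("lid",rect(W,m&(z>20)&(z<66))[:1]); print("bar",rect(W,m&(z>48))[:2])
E
python3 - <<'E'
from h import *
s=st(); p=ctrl.snapshot("wrist"); rim(p); lidm(p,[509,-308]); Tt=tips(p,s)
go([508.8,-307.8,110],-2.4)
E
```

```text
t 40.95 pos [513.8  -3.7 146. ] rot [-0.0029  0.7231  0.6907 -0.0026] w 42.5
rim [([515.3, 12.3], 136.1, 106.5, 'longaxis_deg', 87.2, 'z', 63.4, 'n', 3043)]
  D [-0.2 15.7 63.4] 136.1 106.5 ang rel dryer 89.9 n 3043
lid [([508.4, -219.4], 115.9, 7.0, 'longaxis_deg', -2.6, 'z', 23.4, 'n', 595)]
bar []
tip n 6494 zmax pct [-63.5 -43.2 -35.2 -31.7] x [-9.9 14. ] y [-43.8  44.3]
t 41.0 pos [514.1  -3.7 146.3] rot [-0.0026  0.7232  0.6906 -0.0024] w 42.9
shift [-0.304   0.009   0.0362] turn [-0.4  -0.01 -0.24]
```

Request:
{"api": "drive_tool", "payload": {"targets": [[[-0.04,0.001,0,0,0,0,0.5],[-0.1,0.003,0,0,0,0,0.5],[-0.16,0.005,0,0,0,0,0.5],[-0.22,0.007,0,0,0,0,0.5],[-0.275,0.008,0,0,0,0,0.5],[-0.304,0.009,0,0,0,0,0.5],[-0.304,0.009,0.03,0,0,0,0.5],[-0.304,0.009,0.036,0,0,0,0.5],[-0.304,0.009,0.036,0,0,0,0.5]]]}}

```text
t: 42.12
ee_pos: [508.8, -307.2, 110.7]
ee_rot: [-0.003, 0.723, 0.691, -0.002]
force: [0.2, 0.6, 0.3]
width: 42.8
grip_force: 0.0
```

```bash
python3 - <<'E'
from h import *
s=st(); p=ctrl.snapshot("wrist"); lidm(p,[509,-308]); 
go([508.8,-307.8,0],-2.4)
E
```

```text
t 42.12 pos [ 508.8 -307.2  110.7] rot [-0.0028  0.7232  0.6906 -0.0019] w 42.8
lid [([507.9, -307.6], 180.3, 122.5, 'longaxis_deg', 87.6, 'z', 28.4, 'n', 34419)]
bar [([507.8, -307.2], 88.8, 12.0, 'longaxis_deg', 87.7, 'z', 59.9, 'n', 2235)]
t 42.17 pos [ 509.5 -307.4  111.4] rot [-0.0019  0.7232  0.6907 -0.0017] w 42.9
shift [-4.000e-04 -1.000e-04  1.114e-01] turn [-0.3  -0.01 -0.23]
```

Request:
{"api": "drive_tool", "payload": {"targets": [[[0,-0.001,0.03,0,0,0,0.5],[0,-0.001,0.07,0,0,0,0.5],[0,-0.001,0.097,0,0,0,0.5],[0,-0.001,0.108,0,0,0,0.5],[0,-0.001,0.108,0,0,0,0.5],[0,-0.001,0.108,0,0,0,0],[0,-0.001,0.108,0,0,0,0],[0,-0.001,0.108,0,0,0,0],[0,-0.001,0.108,0,0,0,0],[0,-0.001,0.108,0,0,0,0]]], "squeeze": 60}}

```text
t: 43.42
ee_pos: [508.7, -308.4, 4.7]
ee_rot: [-0.001, 0.723, 0.69, -0.001]
force: [0.5, 1.4, 6.4]
width: 10.8
grip_force: 59.4
```

```bash
python3 - <<'E'
from h import *
go(D2W([0,-1,115]),YAW)
E
```

```text
t 43.42 pos [ 508.7 -308.4    4.7] rot [-5.000e-04  7.235e-01  6.904e-01 -1.500e-03] w 10.8
shift [ 0.3038 -0.0085 -0.1107] turn [-0.16  0.08  0.02]
```

Request:
{"api": "drive_tool", "payload": {"targets": [[[0,0,-0.01,0,0,0,0],[0,0,-0.03,0,0,0,0],[0,0,-0.06,0,0,0,0],[0,0,-0.09,0,0,0,0],[0,0,-0.11,0,0,0,0],[0,0,-0.11,0,0,0,0]]]}}

```text
t: 44.18
ee_pos: [509.3, -308.6, 115.1]
ee_rot: [0.0, 0.723, 0.69, -0.001]
force: [0.3, -0.8, -2.1]
width: 10.9
grip_force: 58.7
```

```bash
python3 - <<'E'
from h import *
s=go(D2W([0,-1,115]),YAW); s=ctrl.get_state(); p=ctrl.snapshot("wrist"); save(p,"w9.png"); W=cloud(p)
Tt=rot(s).inv().apply((W-s["ee_pos"]).reshape(-1,3)).reshape(W.shape)
m=(abs(Tt[...,0])<110)&(abs(Tt[...,1])<70)&(Tt[...,2]>-31)&(Tt[...,2]<-10)
for o in rect(Tt,m)[:2]: print("plate in tool",o)
q=Tt[m]; A=np.c_[q[:,:2],np.ones(len(q))]; print(np.linalg.lstsq(A,q[:,2],rcond=None)[0])
E
```

```text
t 44.17 pos [ 509.3 -308.6  115.1] rot [ 1.000e-04  7.234e-01  6.904e-01 -1.400e-03] w 10.9
shift [ 0.3041 -0.0088 -0.0005] turn [-0.1   0.12  0.02]
plate in tool ([30.9, 0.2], 121.9, 120.4, 'longaxis_deg', 89.9, 'z', -23.6, 'n', 61541)
plate in tool ([-59.0, -9.4], 28.2, 4.3, 'longaxis_deg', -0.5, 'z', -23.5, 'n', 258)
[-6.54085645e-04 -1.91761776e-03 -2.35814313e+01]
```

View pics/w9.png

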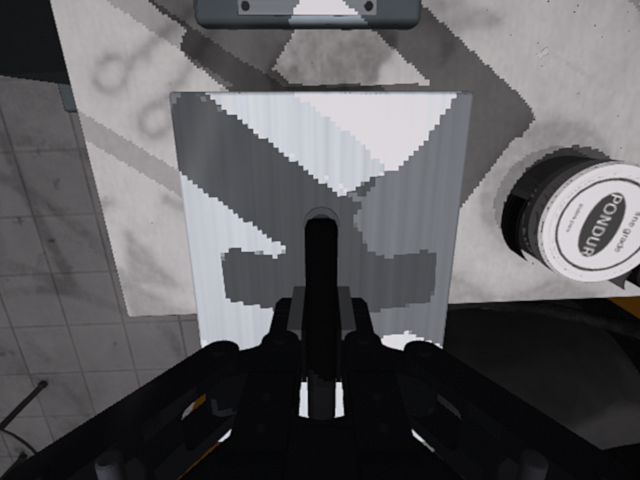

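Request:
{"api": "drive_tool", "payload": {"targets": [[[0.02,-0.001,0,0,0,0,0],[0.06,-0.002,0,0,0,0,0],[0.1,-0.003,0,0,0,0,0],[0.14,-0.004,0,0,0,0,0],[0.18,-0.005,0,0,0,0,0],[0.22,-0.0065,0,0,0,0,0],[0.26,-0.0075,0,0,0,0,0],[0.29,-0.0085,0,0,0,0,0],[0.304,-0.009,0,0,0,0,0],[0.304,-0.009,0.02,0,0,0,0],[0.304,-0.009,0.035,0,0,0,0],[0.304,-0.009,0.035,0,0,0,0]]]}}

```text
t: 45.72
ee_pos: [511.5, -3.8, 76.5]
ee_rot: [-0.004, 0.724, 0.69, -0.003]
force: [-0.1, -0.4, -2.3]
width: 10.9
grip_force: 58.6
```

```bash
python3 - <<'E'
from h import *
s=go(D2W([0,-1.3,60]),YAW-.1); s=ctrl.get_state(); print(W2D(s["ee_pos"])); p=ctrl.snapshot("wrist"); save(p,"w10.png"); W=cloud(p)
Tt=rot(s).inv().apply((W-s["ee_pos"]).reshape(-1,3)).reshape(W.shape)
m=(abs(Tt[...,0])<110)&(abs(Tt[...,1])<70)&(Tt[...,2]>-31)&(Tt[...,2]<-15)
for o in rect(Tt,m)[:1]: print("plate in tool",o)
q=Tt[m]; A=np.c_[q[:,:2],np.ones(len(q))]; print(np.linalg.lstsq(A,q[:,2],rcond=None)[0])
# plinth left (+y) edge visible beyond lid
Dc=W2D(W.reshape(-1,3)).reshape(W.shape); z=Dc[...,2]; m=(z>18)&(z<26)&(abs(Dc[...,0])<90)&(Dc[...,1]>80)&(Dc[...,1]<115)
print("plinth",np.percentile(Dc[m],[0.5,50,99.5],axis=0).round(1))
E
```

```text
t 45.73 pos [511.5  -3.8  76.5] rot [-0.0035  0.7236  0.6902 -0.0032] w 10.9
shift [-0.0007  0.0035  0.0165] turn [-0.55 -0.01  0.09]
[-3.30260259 -0.60087459 76.52471072]
plate in tool ([30.7, 0.1], 121.9, 120.7, 'longaxis_deg', 89.8, 'z', -23.6, 'n', 61569)
[-5.06192463e-04 -2.43574873e-03 -2.35999886e+01]
plinth [[-72.6  95.7  19.4]
 [  0.3  97.6  23. ]
 [ 72.3  99.6  25.3]]
```

Request:
{"api": "drive_tool", "payload": {"targets": [[[0,0.001,0,0,0,0,0],[0,0.001,0,0,0,0,0],[0,0.001,0,0,0,0,0],[0,0.001,0,0,0,0,0]]]}}

```text
t: 46.28
ee_pos: [514.5, -3.8, 78.5]
ee_rot: [-0.002, 0.723, 0.69, -0.002]
force: [-0.4, 0.3, -1.6]
width: 10.8
grip_force: 58.6
```

```bash
python3 - <<'E'
from h import *
s=go(D2W([0,-1.3,60]),YAW-.1); s=ctrl.get_state(); print(W2D(s["ee_pos"]))
p=ctrl.snapshot("wrist"); s=go(D2W([0,-1.3,60]),YAW-.1)
E
```

```text
t 46.27 pos [514.5  -3.8  78.5] rot [-0.0018  0.7235  0.6903 -0.0016] w 10.8
shift [-0.0009  0.0004  0.0185] turn [-0.27 -0.01  0.11]
[-0.32922209 -0.37489388 78.4525178 ]
t 46.33 pos [514.4  -3.8  78.4] rot [-0.0018  0.7235  0.6904 -0.0017] w 10.7
shift [-0.0009  0.0005  0.0184] turn [-0.28 -0.    0.12]
```

Request:
{"api": "drive_tool", "payload": {"targets": [[[-0.001,0.0005,0.005,0,0,0,0],[-0.001,0.0005,0.009,0,0,0,0],[-0.001,0.0005,0.012,0,0,0,0],[-0.001,0.0005,0.015,0,0,0,0],[-0.001,0.0005,0.018,0,0,0,0],[-0.001,0.0005,0.02,0,0,0,0],[-0.001,0.0005,0.02,0,0,0,0]]]}}

```text
t: 47.2
ee_pos: [514.5, -4.7, 58.0]
ee_rot: [-0.002, 0.723, 0.69, -0.002]
force: [0.7, -0.9, -2.7]
width: 10.8
grip_force: 58.7
```

Request:
{"api": "drive_tool", "payload": {"targets": [[[0,0,0.003,0,0,0,0],[0,0,0.005,0,0,0,0],[0,0,0.007,0,0,0,0],[0,0,0.009,0,0,0,0],[0,0,0.01,0,0,0,0]]]}}

```text
t: 47.82
ee_pos: [514.8, -4.8, 48.7]
ee_rot: [-0.002, 0.723, 0.69, -0.002]
force: [1.4, -0.4, 0.1]
width: 11.1
grip_force: 58.9
```

Request:
{"api": "drive_tool", "payload": {"targets": [[[0,0,0.002,0,0,0,0],[0,0,0.003,0,0,0,0],[0,0,0.004,0,0,0,0],[0,0,0.005,0,0,0,0],[0,0,0.0055,0,0,0,0],[0,0,0.0055,0,0,0,0]]]}}

```text
t: 48.58
ee_pos: [513.8, -4.7, 44.2]
ee_rot: [-0.002, 0.723, 0.69, -0.002]
force: [-5.2, 1.1, 13.4]
width: 10.9
grip_force: 60.9
```

Request:
{"api": "drive_tool", "payload": {"targets": [[[0,0,0.001,0,0,0,0],[0,0,0.002,0,0,0,0],[0,0,0.002,0,0,0,0]]]}}

```text
t: 48.95
ee_pos: [513.9, -4.6, 44.1]
ee_rot: [-0.002, 0.723, 0.69, -0.002]
force: [-9.9, 0.7, 31.0]
width: 10.5
grip_force: 63.1
```

Request:
{"api": "drive_tool", "payload": {"targets": [[[0,0,0,0,0,0,0],[0,0,0,0,0,0,0.3],[0,0,0,0,0,0,0.5],[0,0,0,0,0,0,0.5],[0,0,-0.04,0,0,0,0.5],[0,0,-0.1,0,0,0,0.5],[0,0,-0.12,0,0,0,0.5],[0,0,-0.12,0,0,0,0.5],[0,0,-0.12,0,0,0,0.5]]]}}

```text
t: 50.08
ee_pos: [514.1, -4.7, 159.3]
ee_rot: [-0.003, 0.723, 0.69, -0.003]
force: [-0.5, 0.7, -0.6]
width: 42.7
grip_force: 0.0
```

```bash
python3 - <<'E'
from h import *
s=st(); p=ctrl.snapshot("wrist"); save(p,"w11.png"); W=cloud(p); Dc=W2D(W.reshape(-1,3)).reshape(W.shape); x,y,z=Dc[...,0],Dc[...,1],Dc[...,2]
i=(abs(x)<75)&(abs(y)<105)
drot(rect(W,i&(z>61)&(z<72))[:1]); drot(rect(W,i&(z>93)&(z<106))[:2])
q=Dc[i&(z>61)&(z<72)]; q=q[(abs(q[:,0])<55)&(abs(q[:,1])<85)]; print("plane",np.linalg.lstsq(np.c_[q[:,:2],np.ones(len(q))],q[:,2],rcond=None)[0])
sw(p)
go(D2W([-55,-130,115]),YAW+90)
E
```

```text
t 50.08 pos [514.1  -4.7 159.3] rot [-0.0029  0.7235  0.6904 -0.0026] w 42.7
  D [-0.5 -0.7 67.8] 180.6 122.5 ang rel dryer 90.1 n 30905
  D [-0.6 -0.5 99.5] 89.6 11.8 ang rel dryer 89.9 n 2045
plane [-9.20912279e-04 -1.58902990e-04  6.78319419e+01]
switch n 392 mean [ -11.7 -127.3   63.3] top [ -17.8 -128.4   77.1]
t 50.12 pos [513.8  -4.7 158.9] rot [-0.0033  0.7234  0.6904 -0.003 ] w 42.7
shift [-0.1287 -0.0537  0.0443] turn [ -0.39  -0.41 -89.98]
```

Request:
{"api": "drive_tool", "payload": {"targets": [[[-0.03,-0.013,0,0,0,0,0],[-0.08,-0.033,0,0,0,0,0],[-0.12,-0.05,0,0,0,0,0],[-0.129,-0.054,0.02,0,0,0,0],[-0.129,-0.054,0.07,0,0,0,0],[-0.129,-0.054,0.115,0,0,0,0],[-0.129,-0.054,0.137,0,0,0,0],[-0.129,-0.054,0.137,0,0,0,0]]]}}

```text
t: 51.12
ee_pos: [451.5, -130.0, 21.1]
ee_rot: [-0.005, 0.723, 0.69, -0.003]
force: [0.5, 0.8, -0.4]
width: 0.0
grip_force: 0.0
```

```bash
python3 - <<'E'
from h import *
s=st(); print(W2D(s["ee_pos"]),s["force"]); go(D2W([-3,-130,22]),YAW)
E
```

```text
t 51.12 pos [ 451.5 -130.    21.1] rot [-0.0055  0.7235  0.6903 -0.0034] w 0.0
[ -57.29480247 -129.40301492   21.09457038] [ 0.46258811  0.78257221 -0.35391333]
t 51.12 pos [ 451.5 -130.    21.1] rot [-0.0055  0.7235  0.6903 -0.0034] w 0.0
shift [-0.0006  0.0543 -0.0016] turn [-0.72 -0.15  0.01]
```

Request:
{"api": "drive_tool", "payload": {"targets": [[[0,0.012,0,0,0,0,0],[0,0.024,0,0,0,0,0],[0,0.034,0,0,0,0,0],[0,0.042,0,0,0,0,0],[0,0.049,0,0,0,0,0],[0,0.053,0,0,0,0,0],[0,0.053,0,0,0,0,0],[0,0.053,0,0,0,0,0]]]}}

```text
t: 52.12
ee_pos: [503.9, -133.3, 23.7]
ee_rot: [-0.004, 0.723, 0.691, -0.004]
force: [-7.6, -1.4, 6.3]
width: -0.0
grip_force: 4.8
```

```bash
python3 - <<'E'
from h import *
s=st(); print(W2D(s["ee_pos"]),s["force"]); p=ctrl.snapshot("wrist"); sw(p)
E
```

```text
t 52.12 pos [ 503.9 -133.3   23.7] rot [-0.0042  0.7232  0.6906 -0.0039] w -0.0
[  -4.79915518 -130.28985721   23.72857569] [-7.56223042 -1.38785779  6.27764994]
switch n 2958 mean [   2.7 -123.3   70.2] top [   4.3 -124.    78.6]
```

Request:
{"api": "drive_tool", "payload": {"targets": [[[0,-0.01,0,0,0,0,0],[0,-0.015,-0.02,0,0,0,0],[0,-0.015,-0.07,0,0,0,0],[0,-0.015,-0.12,0,0,0,0],[0.04,-0.015,-0.15,0,0,0,0],[0.08,-0.015,-0.15,0,0,0,0],[0.1,-0.015,-0.15,0,0,0,0],[0.1,-0.015,-0.15,0,0,0,0],[0.1,-0.015,-0.15,0,0,0,0]]]}}

```text
t: 53.3
ee_pos: [497.9, -33.5, 173.6]
ee_rot: [-0.002, 0.723, 0.69, -0.002]
force: [0.3, -0.5, 0.3]
width: -0.2
grip_force: 0.0
```

```bash
python3 - <<'E'
from h import *
s=st(); p=ctrl.snapshot("wrist"); sw(p); W=cloud(p); Dc=W2D(W.reshape(-1,3)).reshape(W.shape); x,y,z=Dc[...,0],Dc[...,1],Dc[...,2]
i=(abs(x)<75)&(abs(y)<105); drot(rect(W,i&(z>93)&(z<106))[:1]); drot(rect(W,i&(z>61)&(z<72))[:1])
p=ctrl.snapshot("top"); sw(p); boats(p,[547,427],130,18,40)
im=cv2.resize(p["color"][190:350,110:520],None,fx=1.9,fy=1.9,interpolation=cv2.INTER_CUBIC); cv2.imwrite("pics/fin.png",im[...,::-1])
E
```

```text
t 53.3 pos [497.9 -33.5 173.6] rot [-0.0018  0.7234  0.6905 -0.002 ] w -0.2
switch n 55 mean [  19.3 -127.7   76. ] top [  19.5 -128.    76.9]
  D [-0.6 -0.9 99.4] 90.0 12.0 ang rel dryer 90.1 n 2087
  D [-0.4 -1.1 67.8] 181.4 122.3 ang rel dryer 90.1 n 32643h.py:48: RuntimeWarning: Mean of empty slice.
  m=(abs(x)<40)&(abs(y+130)<12)&(z>38)&(z<82); q=Dc[m]; print("switch n",m.sum(),"mean",q.mean(0).round(1),"top",q[q[:,2]>q[:,2].max()-6].mean(0).round(1))
  ret = um.true_divide(
Traceback (most recent call last):
  File "h.py", line 48, in sw
    m=(abs(x)<40)&(abs(y+130)<12)&(z>38)&(z<82); q=Dc[m]; print("switch n",m.sum(),"mean",q.mean(0).round(1),"top",q[q[:,2]>q[:,2].max()-6].mean(0).round(1))
                                                                                                                            ~~~~~~~~~~^^
ValueError: zero-size array to reduction operation maximum which has no identity
```

```bash
python3 - <<'E'
from h import *
p=ctrl.snapshot("top"); L=boats(p,[547,427],130,18,40)
s=st(); print(s["force"])
if len(L)==3: print(ctrl.finish_job())
E
```

```text
boat ([594.2, 451.3], 80.7, 25.3, 'longaxis_deg', -1.2, 'z', 23.1, 'n', 168)
  boat ([498.9, 430.2], 81.0, 22.4, 'longaxis_deg', -4.0, 'z', 23.2, 'n', 167)
  boat ([595.4, 406.6], 83.9, 22.1, 'longaxis_deg', -3.5, 'z', 22.9, 'n', 163)
t 53.45 pos [497.9 -33.9 173.6] rot [-0.0019  0.7238  0.69   -0.0019] w -0.0
[-0.08266963 -0.18193387 -0.25015788]
the job is handed in; nothing more can be done
None
```

I handed the job in at about 53 s: switch off, three dried boats on the tile, two waiting boats in the chamber, lid clicked home level, switch back on; by the last camera readings all of it held, but no verdict came back.

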